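Unlock the electrode swing arm and hold it level above its pivot

TASK

The electrode swing arm has to come off so that its pivot post can be cleaned: take the flat-blade driver from the wooden tool block, turn the slotted hold-down screw beside the hub a quarter turn anticlockwise so that its tongue leaves the hub's flange (turn it only with the driver, not with the fingers), and stand the driver back in its hole. Then grip the arm's bar at its balance point, lift the arm straight up off the post and finish while still holding it, level and still, straight above the post with its underside about 3 cm clear of the post's tip. Leave the other things on the bench where they are.

Things in the scene. Friction and masses are not known exactly. Their poses are not given: they have to be found in the camera images.
- pivot_base: fixed grey base, 84 x 184 mm, top 16 mm above the bench. Origin on the bench under the axis of its upright post (14 mm thick); z up; hold-down screw 49 mm from the post along +y. The arm's hub stands over the post on a seat 18 mm above the bench, its bar on a parking rest 90 mm along -y (34 mm wide, 12 mm thick, top 42 mm above the bench). Only the screw's tongue holds the arm down
- post_tip (a point): rounded tip of the post, on its axis, 52 mm above the bench (the post rises 34 mm from the seat)
- hold_down (a joint): turn of the hold-down screw about its vertical axis, rad, anticlockwise from above positive, -0.3 to 1.9. At 0 its tongue (14 mm wide, reaching 24 mm from the axis) points to the post and lies 1.5 mm over the hub's flange; from about 0.95 it is clear. Starts near 0, stays where it is left, takes 0.06 N m to turn. The slot runs along the tongue: at 0 along the base's y axis
- screw_slot (a point): centre of the slotted screw head's top face, 41 mm above the bench, on the screw's axis. Head 25 mm across; slot 5 mm wide (mouth chamfered to 8 mm), 7 mm deep, right across the head, open at both ends; turns with the screw, its y axis along the slot. The blade has play in it: the screw turns about 0.2 rad less than the driver
- swing_arm: loose arm, steel hub, aluminium bar, 0.45 kg (varies). Origin on the hub's axis at its underside, z up along the bore; the bar points along -y. Hub 38 mm wide, 46 mm tall, flange at its foot 56 mm wide, 6 mm thick, bore 17 mm right through; bar 16 mm wide, 24 to 44 mm above the underside, out to 128 mm; grey head at its end with two electrode holes, 56 x 30 x 22 mm, outer face 157 mm from the hub's axis
- hub_bore (a point): centre of the mouth of the bore at the hub's underside (same place and axes as swing_arm)
- balance_point (a point): balance point of the arm, in the middle of the bar's cross-section, 45 mm from the hub's axis, 34 mm above the arm's underside; axes as the arm's (y along the bar). A small round tapped hole in the bar's top face (10 mm above this point) marks it
- driver: loose stubby flat-blade driver, 107 mm long, 80 g, standing blade down in the block's middle hole. Origin at the middle of the blade's tip, z up along the shank. Blade 15 mm wide along x, 3 mm thick, 14 mm long; shank 8 mm; collar 29 mm wide, underside 40 mm above the tip, rests on the block; black flat handle 45 to 107 mm above the tip, 27 mm wide along x (in line with the blade), 16 mm thick along y
- tool_block: fixed wooden block, 48 x 92 x 60 mm, long along y, to the right of the arm; a blue heater 137 mm tall stands behind it, from x = 0.53 on. Origin at the centre of its underside
- block_hole (a point): centre of the mouth of the block's middle hole, on its top face 60 mm above the bench; hole 20 mm wide, 50 mm deep, mouth chamfered. In place the driver's tip is 20 mm above the bench (the two outer holes are 8 mm, empty)
- electrode_stand: fixed bystander, left of and behind the pivot base: rod stand, 310 mm tall; origin on the bench; the rod (8 mm thick) stands at about +57 mm in x and -36 mm in y from it, and a thin cross arm runs at 128 mm height to an electrode at -130, +77 mm (top 200 mm)
- beaker_blue: bystander: clear glass beaker with blue contents, 62 mm wide, 84 mm tall, near the left front; origin at the centre of its underside
- petri: bystander: covered dish, 61 mm wide, 14 mm tall, near the front edge; origin at the centre of its underside
- spatula: bystander: thin spatula with a blue grip, 155 mm long, 7 mm high, lying along the front edge; origin at its middle
- weigh_boat: bystander: square white weighing dish, 64 mm wide, 11 mm tall, between the pivot base and the heater; origin at the centre of its underside
- forceps: bystander: steel forceps, 130 mm long, 9 mm high, lying near the right front; origin at its middle
Not all that is in view belongs to the job. There is more than one size of the driver; the one meant has the size given above.

How it is judged:
By the outcome, as a careful person would: the job done as asked, in the order asked, and still so for the second after the job is handed in, while the arm keeps its last pose, push and grip.
It also fails if it takes over 67 s, if anything falls off the work surface, if the arm or the gripper's body presses on something with over 40 N, if the wrist force passes 120 N, or if a joint passes its speed limit or range.

ROBOT

A 7-joint arm with a two-finger parallel gripper is mounted at the origin on a cart in front of the work surface, level with it; the furniture and walls round the work are solid. World frame = base frame: x ahead of the robot, y to its left, z up, the work surface at z = 0. Lengths are in mm, angles in degrees, forces in N, time in s.
With the tool pointing down it reaches from about 400 to 900 mm from the base axis. Payload 5.5 kg.
Tool frame: the origin (TCP) lies midway between the tips of the shut fingers; the grasp point (between the pads) lies env.pinch_z behind it (env.pinch_z is the distance from the TCP to the grasp point, in mm); z points along the fingers, y is the direction in which the jaws open and shut (so a half turn about z gives the same grasp; the last joint's range is limited). The gripper opens to 85 mm and grips with 20 to 120 N. Pads are 22 mm wide; open, the fingers measure 114 mm over their backs; the gripper's body (76 mm by 85 mm) begins 54 mm behind the grasp point. The pads swing forward as they close: fully open they stand 13 mm farther back than shut.
Start: joints at [86.872, 28.699, -24.465, 88.831, 12.651, 65.22, -12.049], TCP at [203.143, -617.44, 231.31] pointing down, gripper open.
Joint ranges: [-164.97, 164.97], [-17.58, 116.51], [-87.97, 89.64], [11.32, 138.91], [-80.73, 260.73], [10.89, 115.49], [-147.41, 147.41]. Speed limits (degrees/s): [147.25, 147.25, 180, 180, 180, 180, 180].

INTERFACE

Orientations are given as a 3x3 rotation matrix whose columns are the frame's x, y, z axes.
In Python, from cell import env, grab_frame, camera_info, job_done gives the robot as it stands.
- The arm moves only by the shell command python3 -m jog 'ROWS' [FORCE]. ROWS is JSON, one flat list of numbers, 5 for each row, row after row: the shift along the tool's x, y, z each as a share of 300 mm, from -1 to 1, then the turn about the tool's z as a share of 8 degrees, from -1 to 1, then the opening, from 0 (shut) to 1 (fully open). A call has 1 to 10 rows; each row shifts and turns the commanded pose from where the row before left it, along the tool's axes as they then stand; what a row does not reach is not made up. A row lasts 1/8 s, in which the tool goes at most 62.5 mm and 10.7 degrees, less where a joint would pass 70% of its speed; a pose out of reach is approached as far as the arm can. A call with a number of a shift or a turn outside -1 to 1 is refused whole. A call with a gripper value outside its range is refused whole. The fingers move at their own pace and stop on an object; FORCE is the grip in N (left out, the last holds). Time passes only in rows, so rows that do not move let the fingers close. It gives the time, the measured TCP pose, the force and the opening at its end, in the units of the state.
- env.get_obs(): the state, without advancing time (a new reading comes with each control period).
- grab_frame(name): name is "scene" or "top" or "wrist"; returns the picture (400x640x3 uint8, red, green, blue); there is no depth.
- camera_info(name): a dict with "intrinsics" (3x3 intrinsics, pixels), "T" (4x4, takes a point from camera to world coordinates). Camera axes: x right, y up, looking along -z (the intrinsics and any distortion apply to the point x, -y, -z); pixel columns grow to the right and rows downward; lengths in mm; the calibration is good to about 2 mm. A picture is of the moment at which its call begins: read the wrist's pose just before it. camera_info takes no time and is no camera call; for the wrist camera it gives the pose at the moment of the call.
- job_done(): hands the job in, once; it reports no verdict.
The state is a dict: "time": time; "joint_pos": joint angles; "joint_vel": joint speeds; "joint_torque": joint torques, N m; "position": TCP position; "eef_rot": TCP orientation; "ft_force": force on the tool from outside, world axes, zero at the start; "moment": the same for the moment, N m; "finger_gap": finger opening in mm.
Only numpy, scipy, OpenCV 4.12 (cv2) and the standard library are available. Lean on these libraries where they do the work, as an engineer would, in place of code of your own. Each camera call takes 0.05 s, during which the arm holds its last target.

## Working session

There is one attempt and no reset: what is moved stays moved. The work goes in short steps, Python scripts to look and compute and a shell command to move; the robot and the scene stay as the last step left them, time stands still between calls to the robot, and variables do not carry over. Pictures are saved under pics/ and viewed, and the job is handed in when it is done.

```bash
ls; mkdir -p pics; cat > h.py <<'E'
import numpy as np, cv2
from cell import env, grab_frame, camera_info, job_done
def save(img,n): cv2.imwrite('pics/'+n+'.png',cv2.cvtColor(img,cv2.COLOR_RGB2BGR))
def ray(ci,u,v):
    K=np.array(ci['intrinsics']);T=np.array(ci['T'])
    d=np.linalg.solve(K,[u,v,1.]);d=np.array([d[0],-d[1],-d[2]])
    return T[:3,3],T[:3,:3]@d
def onz(ci,u,v,z):
    o,d=ray(ci,u,v);return o+d*(z-o[2])/d[2]
def proj(ci,p):
    K=np.array(ci['intrinsics']);T=np.array(ci['T'])
    q=T[:3,:3].T@(np.array(p)-T[:3,3]);q=K@np.array([q[0],-q[1],-q[2]]);return q[:2]/q[2]
E
python3 - <<'E'
from h import *
o=env.get_obs()
for k,v in o.items(): print(k,np.round(v,3).tolist())
print(env.pinch_z)
for n in ['scene','top','wrist']:
    c=camera_info(n); print(n,np.round(c['intrinsics'],1).tolist(),np.round(c['T'],3).tolist(),[k for k in c])
    save(grab_frame(n),n+'0')
E
```

```text
pics
time 0.0
joint_pos [86.873, 28.756, -24.454, 88.892, 12.653, 65.22, -12.051]
joint_vel [0.016, 0.047, -0.054, 0.099, 0.036, -0.057, -0.048]
joint_torque [0.0, -56.952, -5.816, -28.093, 0.011, 0.012, 0.0]
position [202.834, -616.802, 230.235]
eef_rot [[0.95, 0.313, -0.001], [0.313, -0.95, 0.002], [0.0, -0.002, -1.0]]
ft_force [-0.465, 0.471, -0.229]
moment [-0.008, -0.003, -0.014]
finger_gap 85.639
18.700000000000003
scene [[407.0, 0.0, 320.5], [0.0, 407.0, 199.1], [0.0, 0.0, 1.0]] [[-0.88, 0.298, -0.37, 88.089], [-0.475, -0.52, 0.71, 519.246], [0.019, 0.8, 0.599, 657.89], [0.0, 0.0, 0.0, 1.0]] ['intrinsics', 'T']
top [[504.4, 0.0, 327.7], [0.0, 504.4, 202.7], [0.0, 0.0, 1.0]] [[0.069, 0.976, -0.206, 241.413], [-0.998, 0.067, -0.016, -221.18], [-0.002, 0.207, 0.978, 1159.228], [0.0, 0.0, 0.0, 1.0]] ['intrinsics', 'T']
wrist [[288.0, 0.0, 320.3], [0.0, 288.0, 197.8], [0.0, 0.0, 1.0]] [[0.311, 0.906, 0.288, 276.943], [-0.95, 0.297, 0.093, -591.875], [-0.001, -0.302, 0.953, 372.11], [0.0, 0.0, 0.0, 1.0]] ['intrinsics', 'T']
```

View pics/scene0.png

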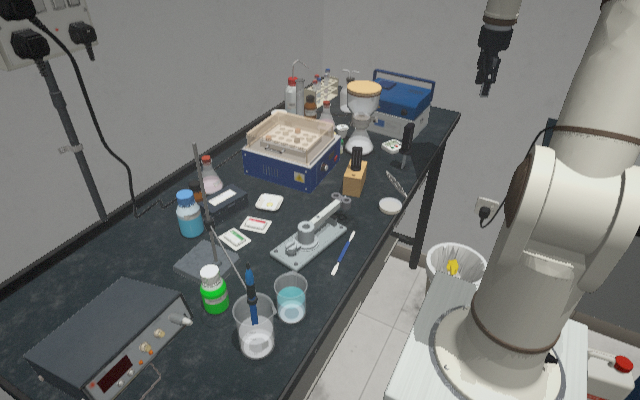

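View pics/top0.png

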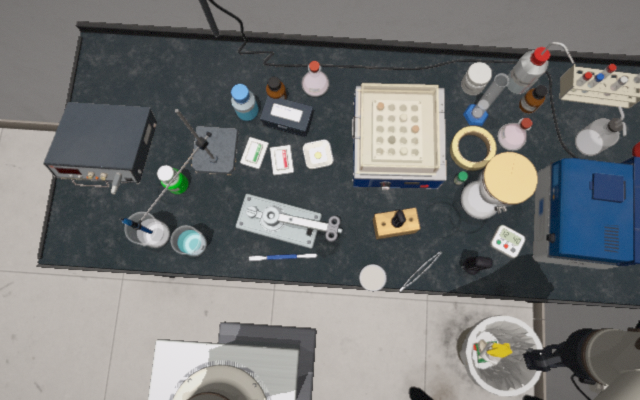

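View pics/wrist0.png

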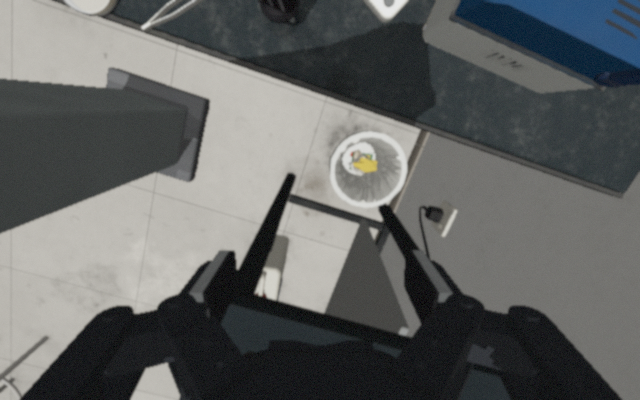

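The top view shows the base at about (280,220), with the screw at (252,212), hub at (270,216) and head at (334,228). The wooden block is at (397,222) with a black driver in it. Another black tool stands at (477,262). I'll look at each more closely.

```bash
python3 - <<'E'
from h import *
t=cv2.imread('pics/top0.png')
a=cv2.resize(t[185:265,230:350],None,fx=6,fy=6,interpolation=cv2.INTER_CUBIC)
b=cv2.resize(t[195:285,360:500],None,fx=5.5,fy=5.5,interpolation=cv2.INTER_CUBIC)
s=cv2.imread('pics/scene0.png')
d=cv2.resize(s[110:290,260:440],None,fx=3.3,fy=3.3,interpolation=cv2.INTER_CUBIC)
cv2.imwrite('pics/ca.png',a);cv2.imwrite('pics/cb.png',b);cv2.imwrite('pics/cd.png',d)
c=camera_info('top')
for n,u,v,z in [('screw',252,212,41),('hub',270,216,64),('head',334,228,50),('block',397,222,60),('drv2',477,262,80)]: print(n,onz(c,u,v,z).round())
E
```

```text
screw [444. -34.  41.]
hub [433. -78.  64.]
head [ 418. -221.   50.]
block [ 440. -359.   60.]
drv2 [ 361. -530.   80.]
```

View pics/ca.png

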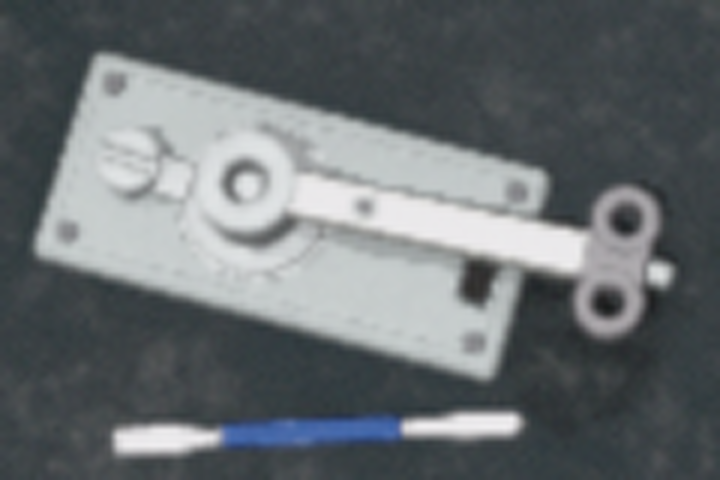

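View pics/cb.png

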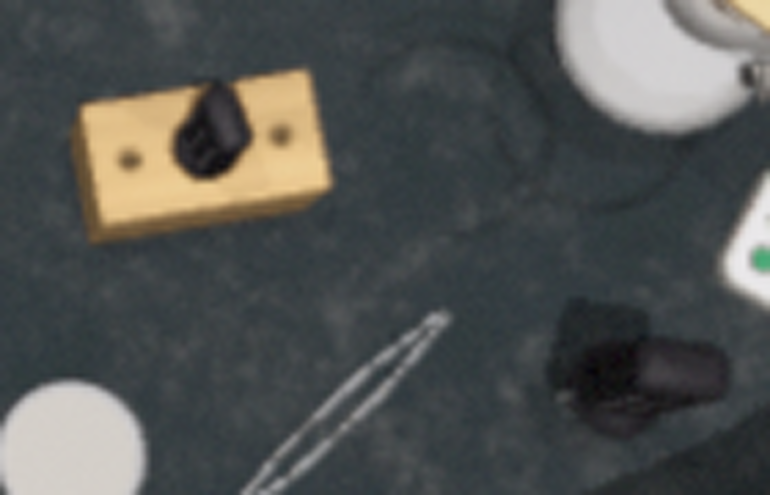

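View pics/cd.png

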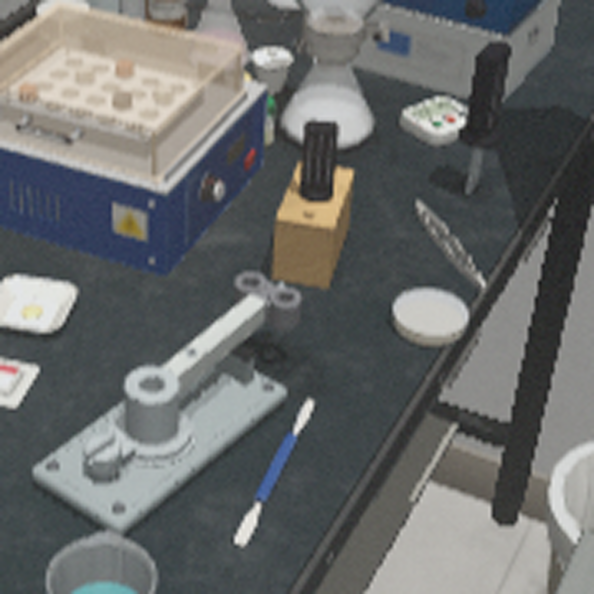

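Driver candidates are the black handle in the wooden block at top (397,215) and scene (320,160), and a taller black tool at top (477,262) and scene (490,95). The second stands free and is larger, so I choose the one in the block's middle hole. I'll go above it for a close look.

```bash
python3 -m jog '[0.144,-0.104,-0.033,0,1, 0.144,-0.104,-0.033,0,1, 0.144,-0.104,-0.033,0,1, 0.144,-0.104,-0.033,0,1, 0.144,-0.104,-0.033,0,1, 0.144,-0.104,-0.033,0,1, 0,0,0,0,0.6, 0,0,0,0,0.6]'
python3 - <<'E'
from h import *
o=env.get_obs();print(o['time'],o['position'],o['finger_gap'])
c=camera_info('wrist');np.save('w1.npy',c['T']);save(grab_frame('wrist'),'w1')
E
```

```text
time: 1.15
position: [390.4, -358.9, 290.5]
eef_rot: [[0.95, 0.313, -0.001], [0.313, -0.95, -0.0], [-0.001, 0.0, -1.0]]
ft_force: [-0.4, -0.8, -0.1]
finger_gap: 52.2
1.15 [ 390.39198244 -358.92296533  290.50304431] 52.241590836124054
```

View pics/w1.png

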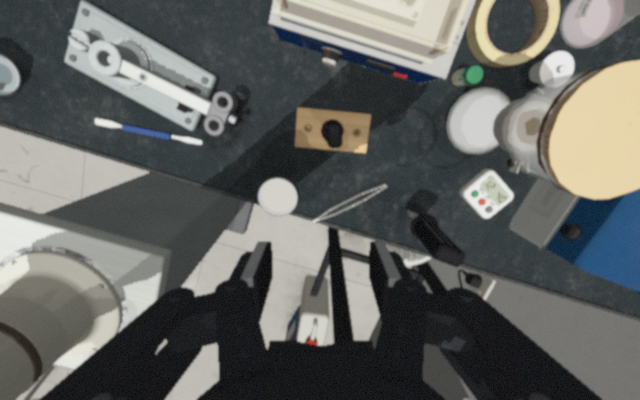

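```bash
python3 - <<'E'
from h import *
t=cv2.imread('pics/w1.png')
cv2.imwrite('pics/w1a.png',cv2.resize(t[90:170,280:390],None,fx=7,fy=7,interpolation=cv2.INTER_CUBIC))
cv2.imwrite('pics/w1b.png',cv2.resize(t[0:150,50:260],None,fx=3.8,fy=3.8,interpolation=cv2.INTER_CUBIC))
c=camera_info('wrist')
print(onz(c,333,131,60).round(1),proj(c,[390,-359,290]))
E
```

```text
[ 440.5 -358.9   60. ] [321.07978259 254.43908438]
```

View pics/w1a.png

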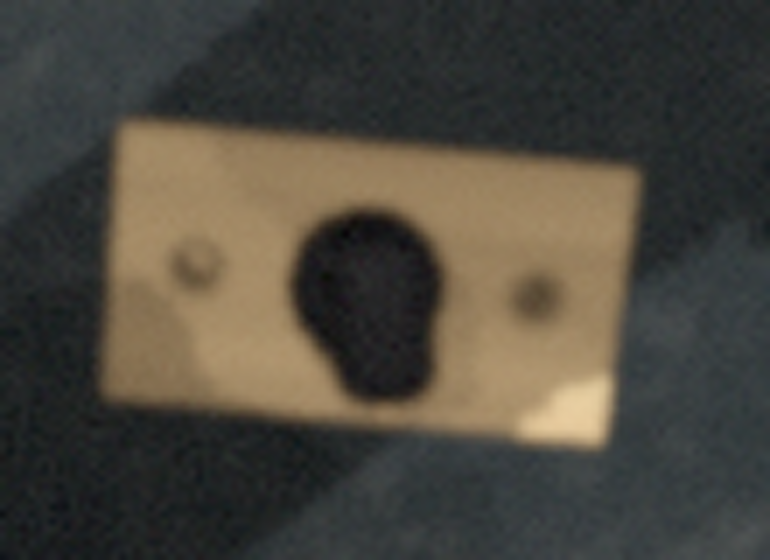

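View pics/w1b.png

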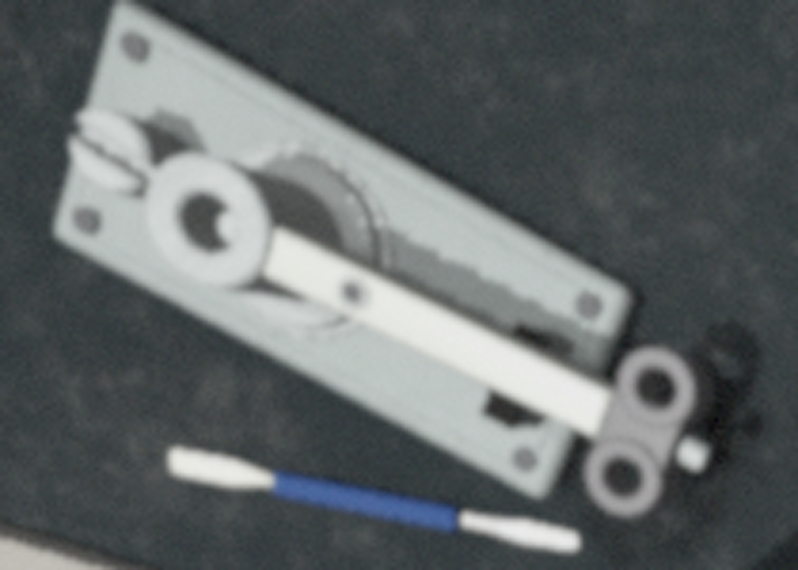

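```bash
python3 - <<'E'
from h import *
def enh(im,f,n):
    im=cv2.resize(im,None,fx=f,fy=f,interpolation=cv2.INTER_CUBIC).astype(float)
    cv2.imwrite(n,np.clip(255*(im/255)**.45,0,255).astype(np.uint8))
enh(cv2.imread('pics/w1.png')[112:155,315:355],13,'pics/e1.png')
enh(cv2.imread('pics/top0.png')[200:245,370:425],12,'pics/e2.png')
E
```

```text
(no output)
```

View pics/e1.png

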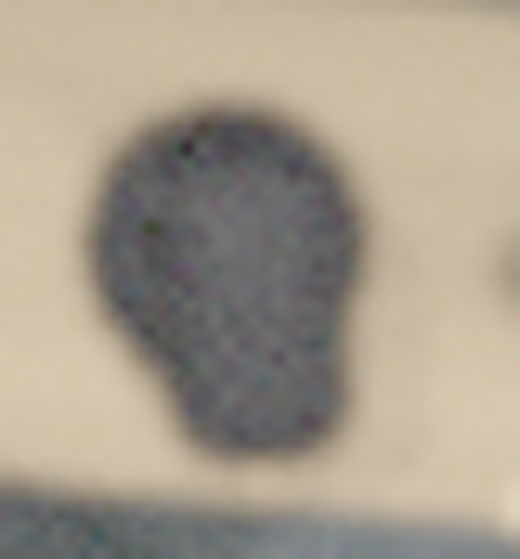

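View pics/e2.png

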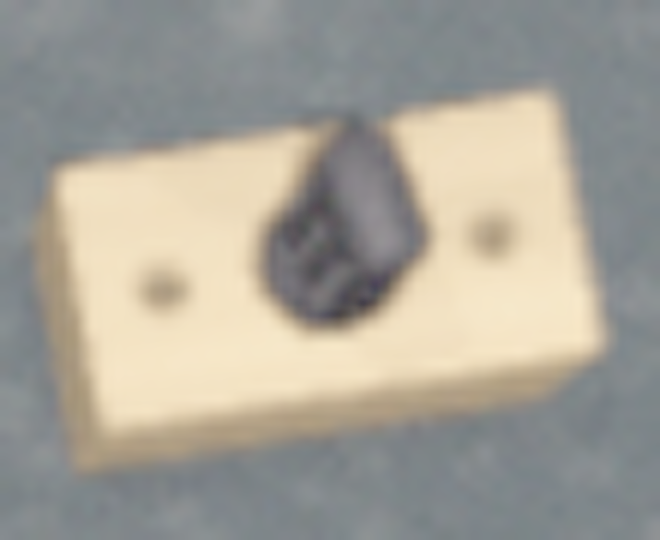

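```bash
python3 -m jog '[-0.014,0.018,0.144,0,0.6, -0.014,0.018,0.144,0,0.6, -0.014,0.018,0.144,0,0.6, 0,0,0,0,0.6]'
python3 - <<'E'
from h import *
c=camera_info('wrist');np.save('w2.npy',c['T']);im=grab_frame('wrist');save(im,'w2')
u,v=proj(c,[440.5,-359,100]).astype(int);print(u,v)
im=im[max(v-50,0):v+60,u-70:u+70,::-1]
im=cv2.resize(im,None,fx=5,fy=5,interpolation=cv2.INTER_CUBIC)
cv2.imwrite('pics/w2a.png',np.clip(255*(im/255)**.45,0,255).astype(np.uint8))
E
```

```text
time: 1.7
position: [380.0, -377.7, 157.5]
eef_rot: [[0.951, 0.309, -0.006], [0.309, -0.951, 0.006], [-0.004, -0.007, -1.0]]
ft_force: [-0.2, -0.0, 0.2]
finger_gap: 51.2
323 129
```

View pics/w2a.png

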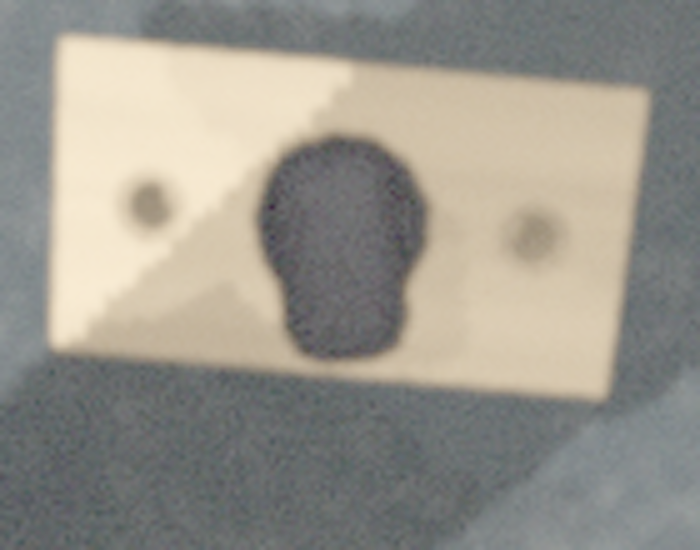

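```bash
python3 - <<'E'
from h import *
im=cv2.imread('pics/w2.png')
c=im[95:160,295:350].astype(np.float32)
c=cv2.GaussianBlur(c,(0,0),.8)
c=cv2.resize(c,None,fx=9,fy=9,interpolation=cv2.INTER_CUBIC).mean(2)
print(np.percentile(c,[1,5,10,20,30,40]))
lo,hi=np.percentile(c,1),np.percentile(c,1)+28
cv2.imwrite('pics/w2c.png',np.clip((c-lo)/(hi-lo)*255,0,255).astype(np.uint8))
E
```

```text
[25.5521788  29.71587391 32.13914719 36.32122421 40.33680725 60.62167587]
```

View pics/w2c.png

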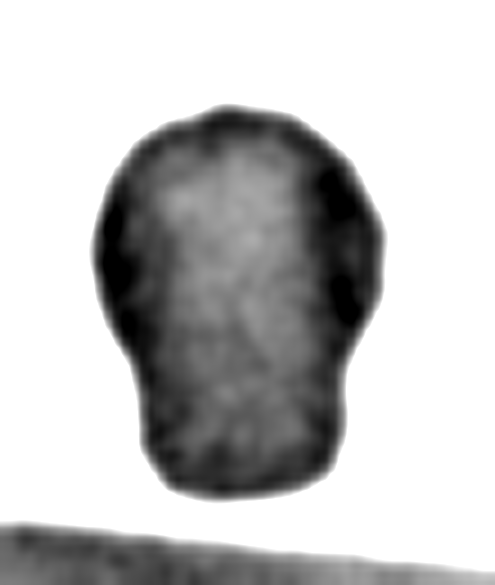

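```bash
python3 - <<'E'
from h import *
c=camera_info('wrist')
T=np.load('w2.npy'); c['T']=T
o=env.get_obs();R=np.array(o['eef_rot']);p=np.array(o['position'])
a=onz(c,253+30,79+41,60);b=onz(c,253+106.6,79+47.4,60);h=onz(c,321.3,123.2,60);e=onz(c,321.7,149.4,127)
print(a,b,h,'handle near end',e, 'holes dist',np.linalg.norm(a-b), 'block ang',np.degrees(np.arctan2(*(a-b)[1::-1])))
cc=camera_info('top')
h2=(onz(cc,370+162/12,200+288/12,60)+onz(cc,370+492/12,200+235/12,60))/2;print('top',h2)
for q in (h,h2,e): print('tool offs',R.T@(q-p))
E
```

```text
[ 434.49318702 -326.89604474   60.        ] [ 448.74385048 -387.04898483   60.        ] [ 441.60160819 -356.90113423   60.        ] handle near end [ 431.04727234 -360.85670986  127.        ] holes dist 61.81793923264591 block ang 103.32806172782448
top [ 440.26723851 -359.70122299   60.        ]
tool offs [63.28669079 -1.43001709 99.79737311]
tool offs [61.14985586  0.81830447 99.79225362]
tool offs [51.92532315 -1.19025776 32.81302849]
```

```bash
python3 -m jog '[0.105,-0.002,0,0,0.6, 0.105,-0.002,0,0,0.6, 0,0,0.085,0,0.6, 0,0,0.085,0,0.6, 0,0,0.083,0,0.6, 0,0,0,0,0.6]' 
python3 - <<'E'
from h import *
o=env.get_obs();print(o['time'],o['position'],o['eef_rot'],o['ft_force'],o['finger_gap'])
save(grab_frame('wrist'),'w3')
E
```

```text
time: 2.5
position: [443.2, -357.4, 85.6]
eef_rot: [[0.95, 0.312, -0.001], [0.312, -0.95, 0.0], [-0.001, -0.001, -1.0]]
ft_force: [0.2, -0.2, -0.3]
finger_gap: 51.0
2.5 [ 443.17944153 -357.4136598    85.64207835] [[ 9.50154095e-01  3.11779978e-01 -6.64615413e-04]
 [ 3.11780267e-01 -9.50154154e-01  3.85699944e-04]
 [-5.11233576e-04 -5.73688352e-04 -9.99999705e-01]] [ 0.21066331 -0.23344121 -0.27375029] 51.03130945715745
```

View pics/w3.png

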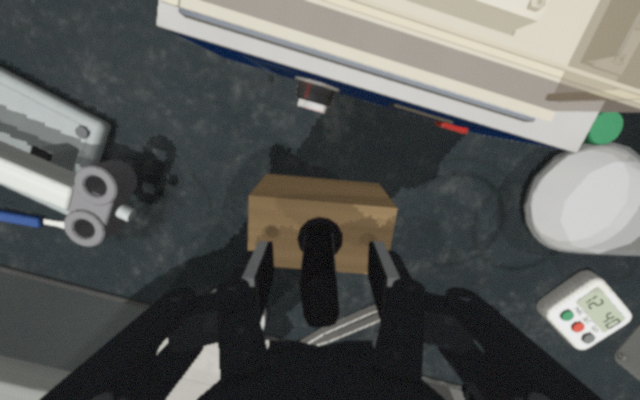

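The handle stands at (320,290), centred between the fingers, so I'll close on it.

```bash
python3 -m jog '[0,0,0,0,0, 0,0,0,0,0, 0,0,0,0,0, 0,0,0,0,0, 0,0,0,0,0]' 60
python3 - <<'E'
from h import *
o=env.get_obs();print(o['time'],o['position'],o['ft_force'],o['finger_gap'])
save(grab_frame('wrist'),'w4')
E
```

```text
time: 3.18
position: [444.3, -357.9, 86.8]
eef_rot: [[0.95, 0.312, 0.002], [0.312, -0.95, -0.002], [0.001, 0.002, -1.0]]
ft_force: [-1.2, -0.3, 8.1]
finger_gap: 15.6
3.175 [ 444.32727343 -357.89608009   86.79523631] [-1.16111717 -0.29213258  8.05705832] 15.631024980494658
```

View pics/w4.png

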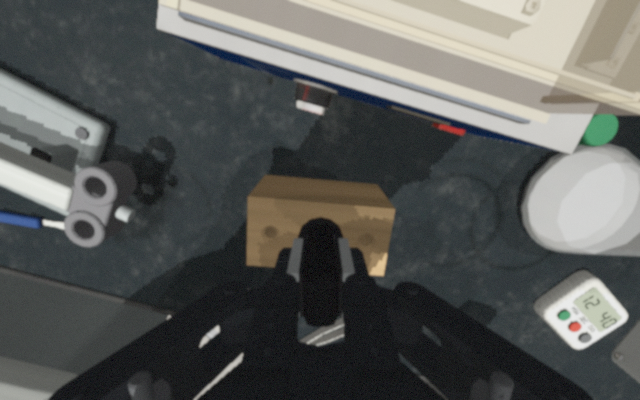

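```bash
python3 - <<'E'
from h import *
c=camera_info('top')
print('rodtop',onz(c,178,110,310).round(),'rodbase',onz(c,203,143,0).round(),'elec',onz(c,125,220,200).round())
# base corners from crop ca (z=16) px
P=lambda x,y,z:onz(c,230+x/6,185+y/6,z)
cs=[P(97,52,16),P(547,175,16),P(490,380,16),P(37,255,16)]
for q in cs: print(q.round(1))
ctr=np.mean(cs,0);print('ctr',ctr.round(1))
yd=(cs[0]-cs[1]+cs[3]-cs[2])/2;print('ydir deg',np.degrees(np.arctan2(yd[1],yd[0])),np.linalg.norm(yd))
print('screw',P(128,160,41).round(1),'hub top',P(245,182,64).round(1),'bp',P(365,206,62).round(1),'post tip',P(250,184,52).round(1))
# head rings
print('rings',P(627,217,57).round(1),P(608,300,57).round(1))
# w1 view
c=camera_info('wrist');c['T']=np.load('w1.npy')
Q=lambda x,y,z:onz(c,50+x/3.8,y/3.8,z)
cs=[Q(118,0,16),Q(632,290,16),Q(545,497,16),Q(55,235,16)]
yd=(cs[0]-cs[1]+cs[3]-cs[2])/2;print('ydir deg',np.degrees(np.arctan2(yd[1],yd[0])),np.linalg.norm(yd),np.mean(cs,0).round(1))
print('screw',Q(110,150,41).round(1),'hub top',Q(210,218,64).round(1),'bp',Q(353,291,62).round(1))
E
```

```text
rodtop [571.  72. 310.] rodbase [611. 108.   0.] elec [382. 182. 200.]
[490.4 -12.   16. ]
[ 454.  -189.5   16. ]
[ 373.7 -173.7   16. ]
[409.5   2.7  16. ]
ctr [431.9 -93.1  16. ]
ydir deg 78.46335800106633 180.58395069934113
screw [444.2 -32.5  41. ] hub top [434.8 -80.2  64. ] bp [ 429.2 -124.8   62. ] post tip [436.3 -80.6  52. ]
rings [ 432.6 -221.3   57. ] [ 401.3 -216.4   57. ]
ydir deg 79.01430583271537 181.3128388890736 [434.6 -92.8  16. ]
screw [446.6 -31.6  41. ] hub top [438.1 -79.7  64. ] bp [ 430.7 -122.8   62. ]
```

```bash
python3 -m jog '[0,0,-0.1,0,0, 0,0,-0.14,0,0, 0,0,-0.14,0,0, 0.028,-0.2,0,0,0, 0.028,-0.2,0,0,0, 0.028,-0.2,0,0,0, 0.028,-0.2,0,0,0, 0.028,-0.2,0,0,0, 0,-0.03,0,0,0, 0,0,0,0,0]'
python3 - <<'E'
from h import *
o=env.get_obs();print(o['time'],o['position'],o['joint_pos'],o['ft_force'],o['finger_gap'])
c=camera_info('wrist');np.save('w5.npy',c['T']);im=grab_frame('wrist');save(im,'w5')
print(proj(c,[445,-32,41]))
E
```

```text
time: 4.47
position: [386.8, -50.5, 199.5]
eef_rot: [[0.949, 0.314, 0.001], [0.314, -0.949, -0.001], [0.0, 0.001, -1.0]]
ft_force: [1.1, -0.9, -0.2]
finger_gap: 15.5
4.475 [386.79445623 -50.48501056 199.53042585] [ 47.25449337   4.68802443 -45.10378501 124.97262761   4.31750049
  51.75611111 -72.12428367] [ 1.1464231  -0.94569673 -0.17771726] 15.513561485416142
[321.57939734 124.26251746]
```

View pics/w5.png

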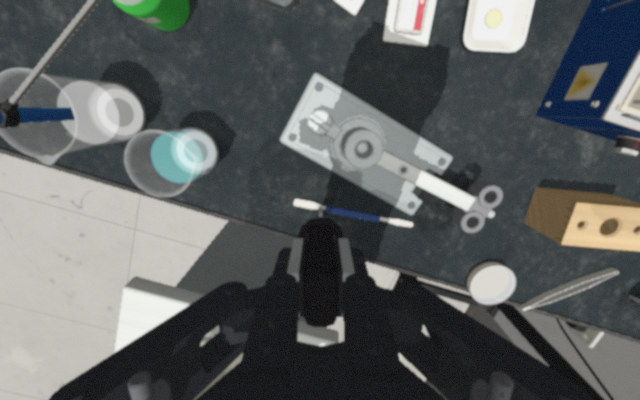

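```bash
python3 - <<'E'
from h import *
im=cv2.imread('pics/w5.png')
cv2.imwrite('pics/w5a.png',cv2.resize(im[70:220,270:460],None,fx=4,fy=4,interpolation=cv2.INTER_CUBIC))
cv2.imwrite('pics/w5b.png',cv2.resize(im[95:155,295:355],None,fx=10,fy=10,interpolation=cv2.INTER_CUBIC))
E
```

```text
(no output)
```

View pics/w5a.png

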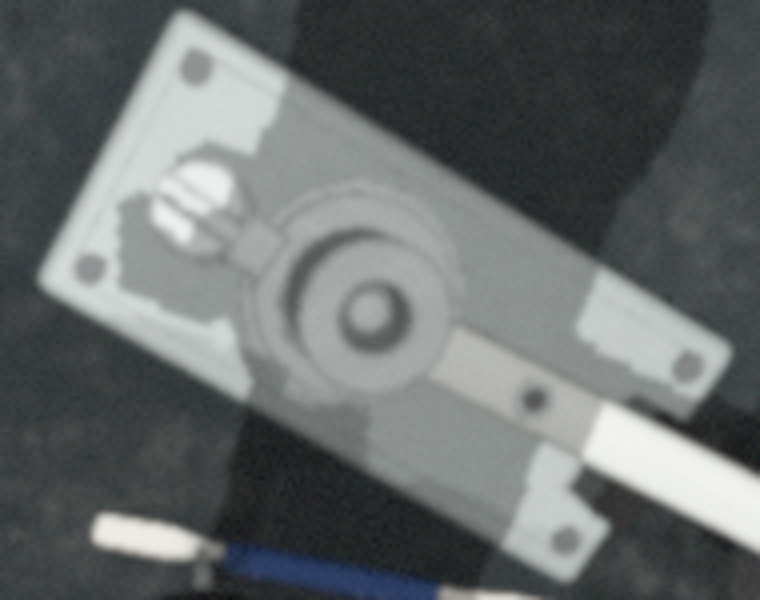

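View pics/w5b.png

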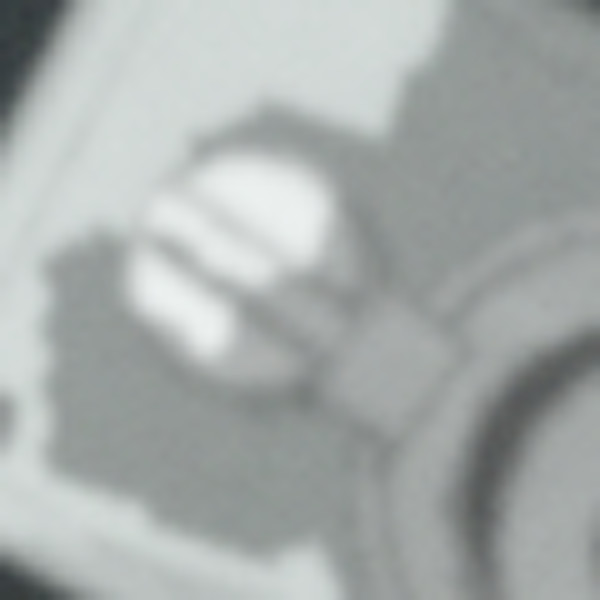

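```bash
python3 - <<'E'
from h import *
c=camera_info('wrist');c['T']=np.load('w5.npy')
Q=lambda x,y,z:onz(c,295+x/10,95+y/10,z)
s=Q(248,270,41);print('screw',s)
for (a,b) in [((180,195),(365,300)),((135,235),(305,360))]:
    d=Q(*a,41)-Q(*b,41);print('slot deg',np.degrees(np.arctan2(d[1],d[0])))
d=Q(400,355,35)-s
print('tongue',np.degrees(np.arctan2(-d[1],-d[0])))
P=lambda x,y,z:onz(c,270+x/4,70+y/4,z)
cs=[P(180,10,16),P(733,350,16),P(570,583,16),P(40,280,16)]
for q in cs:print(q.round(1))
yd=(cs[0]-cs[1]+cs[3]-cs[2])/2;print('y deg',np.degrees(np.arctan2(yd[1],yd[0])),np.mean(cs,0))
h=P(375,313,64);bp=P(535,399,62);print('hub',h,'post',P(372,312,52),'bp',bp,np.degrees(np.arctan2(*(h-bp)[1::-1])),np.linalg.norm((h-bp)[:2]))
print('screw-hub',np.linalg.norm((s-h)[:2]),np.degrees(np.arctan2(*(s-h)[1::-1])))
E
```

```text
screw [446.54231153 -29.59740637  41.        ]
slot deg 79.52583660955743
slot deg 72.64125736029747
tongue 78.96453859315822
[491.2  -9.6  16. ]
[ 455.7 -186.1   16. ]
[ 376.2 -170.8   16. ]
[413.1   6.1  16. ]
y deg 78.41637650941003 [434.03185289 -90.10478506  16.        ]
hub [437.66936758 -76.83791324  64.        ] post [436.6714854  -78.28200285  52.        ] bp [ 430.10350756 -122.25134306   62.        ] 80.54141565568499 46.039351056311006
screw-hub 48.06656451005004 79.36236205259975
```

```bash
python3 -m jog '[0.105,-0.002,0,0,0, 0.104,0,0,0,0, 0,0,0,1,0, 0,0,0,1,0, 0,0,0,1,0, 0,0,0,1,0, 0,0,0,1,0, 0,0,0,1,0, 0,0,0,1,0]'; python3 -m jog '[0,0,0,1,0, 0,0,0,1,0, 0,0,0,1,0, 0,0,0,1,0, 0,0,0,1,0, 0,0,0,1,0, 0,0,0,1,0, 0,0,0,1,0, 0,0,0,0,0, 0,0,0,0,0]'
python3 - <<'E'
from h import *
o=env.get_obs();R=o['eef_rot'];print(o['joint_pos'],np.degrees(np.arctan2(R[1][0],R[0][0])))
E
```

```text
time: 5.65
position: [446.5, -32.4, 198.9]
eef_rot: [[0.785, -0.619, -0.0], [-0.619, -0.785, 0.0], [-0.0, 0.0, -1.0]]
ft_force: [-0.8, 0.7, -0.6]
finger_gap: 15.4
time: 6.9
position: [436.9, -33.1, 181.3]
eef_rot: [[0.177, -0.983, -0.051], [-0.984, -0.177, 0.004], [-0.012, 0.049, -0.999]]
ft_force: [0.2, 0.5, -1.4]
finger_gap: 15.3
[ -52.92350302   19.76495073   63.94873436  120.64528076  -21.2867079
   55.34250582 -146.77412661] -79.82742826659052
```

The wrist joint ran into its limit going clockwise. I'll go back anticlockwise instead, since the blade fits the slot equally well a half turn round.

```bash
python3 -m jog '[0,0,-0.03,-1,0, 0,0,0,-1,0, 0,0,0,-1,0, 0,0,0,-1,0, 0,0,0,-1,0, 0,0,0,-1,0, 0,0,0,-1,0, 0,0,0,-1,0, 0,0,0,-1,0, 0,0,0,-1,0]'
python3 - <<'E'
from h import *
o=env.get_obs();R=o['eef_rot'];print(o['joint_pos'],np.degrees(np.arctan2(R[1][0],R[0][0])))
E
```

```text
time: 8.15
position: [437.6, -33.5, 191.1]
eef_rot: [[0.999, 0.006, -0.048], [0.006, -1.0, 0.006], [-0.048, -0.006, -0.999]]
ft_force: [1.1, 0.4, -1.0]
finger_gap: 15.2
[-39.68989201  12.91244858  46.2411268  119.85130028 -11.49086046
  54.52204569 -76.66671478] 0.33663754337724333
```

```bash
python3 -m jog '[0,0,0,0,0, 0,0,0,0,0, 0,0,-0.03,-1,0, 0,0,0,-1,0, 0,0,0,-1,0, 0,0,0,-1,0, 0,0,0,-1,0]'
python3 - <<'E'
from h import *
o=env.get_obs();R=o['eef_rot'];print(o['joint_pos'],np.degrees(np.arctan2(R[1][0],R[0][0])))
E
```

```text
time: 9.02
position: [437.8, -32.8, 199.6]
eef_rot: [[0.763, 0.645, -0.05], [0.646, -0.764, 0.005], [-0.035, -0.036, -0.999]]
ft_force: [0.2, -0.4, -0.1]
finger_gap: 15.3
[-34.90020697  11.13801052  40.15133335 119.17308045  -8.72586247
  55.46868045 -39.75104727] 40.2369691623233
```

The limit left a 2.9° tilt that turns alone can't remove. Raising the arm until joint 6 nears its upper limit should tilt the tool back outward, so I'll try that well above the bench, checking as I go.

```bash
cat > st.py <<'E'
from h import *
o=env.get_obs();R=np.array(o['eef_rot']);print(o['time'],'q',np.round(o['joint_pos'],1),'p',np.round(o['position'],1),'yaw',np.degrees(np.arctan2(R[1][0],R[0][0])).round(2),'z',R[:,2].round(4))
E
python3 -m jog '[0,0,-0.2,0,0, 0,0,-0.2,0,0, 0,0,-0.2,0,0, 0,0,-0.2,0,0]'; python3 st.py
```

```text
time: 9.52
position: [449.5, -34.2, 441.5]
eef_rot: [[0.766, 0.641, -0.049], [0.642, -0.767, 0.005], [-0.034, -0.035, -0.999]]
ft_force: [1.0, -0.5, -0.3]
finger_gap: 15.4
9.525 q [-40.   -1.5  40.6  97.4   0.7  86.5 -49.6] p [449.5 -34.2 441.5] yaw 39.95 z [-0.0489  0.0052 -0.9988]
```

```bash
python3 -m jog '[0,0,-0.2,0,0, 0,0,-0.2,0,0, 0,0,-0.2,0,0, 0,0,0,0,0]'; python3 st.py
```

```text
time: 10.02
position: [460.0, -35.4, 623.1]
eef_rot: [[0.767, 0.641, -0.042], [0.641, -0.767, 0.005], [-0.029, -0.031, -0.999]]
ft_force: [0.1, 0.1, -1.6]
finger_gap: 15.2
10.025 q [-38.8   2.2  42.5  72.4  -1.7 108.4 -46.9] p [460.  -35.4 623.1] yaw 39.92 z [-0.0422  0.0046 -0.9991]
```

```bash
python3 -m jog '[0,0,-0.1,0,0, 0,0,-0.1,0,0, 0,0,0,0,0]'; python3 st.py
```

```text
time: 10.4
position: [461.8, -35.5, 675.1]
eef_rot: [[0.766, 0.641, -0.043], [0.642, -0.767, 0.004], [-0.031, -0.031, -0.999]]
ft_force: [-0.7, -0.4, -1.1]
finger_gap: 15.5
10.4 q [-33.9   5.3  40.6  63.   -3.7 115.4 -45. ] p [461.8 -35.5 675.1] yaw 39.94 z [-0.0432  0.0039 -0.9991]
```

Joint 6 is now just at its limit. I'll push a little further.

```bash
python3 -m jog '[0,0,-0.1,0,0, 0,0,-0.1,0,0, 0,0,0,0,0]'; python3 st.py
```

```text
time: 10.78
position: [460.7, -35.6, 695.9]
eef_rot: [[0.766, 0.642, 0.003], [0.642, -0.766, 0.001], [0.004, 0.001, -1.0]]
ft_force: [-0.2, -0.3, 0.4]
finger_gap: 15.2
10.775 q [-31.    3.9  36.1  61.2  -2.7 115.4 -46.1] p [460.7 -35.6 695.9] yaw 39.97 z [ 0.0033  0.0015 -1.    ]
```

The tilt is gone. I'll descend and turn to the slot's direction of about 78.5°.

```bash
python3 -m jog '[0,0,0.2,0,0, 0,0,0.2,0,0, 0,0,0.2,0,0, 0,0,0.2,0,0, 0,0,0.2,-1,0, 0,0,0.2,-1,0, 0,0,0.2,-1,0, 0,0,0.2,-1,0, 0,0,0,-0.8,0, 0,0,0,0,0]'; python3 st.py
```

```text
time: 12.02
position: [461.4, -34.6, 214.4]
eef_rot: [[0.202, 0.979, -0.0], [0.979, -0.202, 0.0], [0.0, -0.0, -1.0]]
ft_force: [0.1, -0.4, -1.4]
finger_gap: 15.3
12.025 q [-29.6   9.8  33.9 117.4  -6.7  54.6  -3.8] p [461.4 -34.6 214.4] yaw 78.36 z [-0.e+00  2.e-04 -1.e+00]
```

```bash
python3 -m jog '[0.004,-0.053,0,0,0, 0,0,0.145,0,0, 0,0,0.145,0,0, 0,0,0,0,0]'; python3 st.py
python3 - <<'E'
from h import *
o=env.get_obs();p=np.array(o['position'])
c=camera_info('wrist');np.save('w6.npy',c['T']);im=grab_frame('wrist');save(im,'w6')
print(proj(c,[446.2,-30.3,41]),proj(c,p-[0,0,66.8]))
c=camera_info('scene');im=grab_frame('scene');save(im,'s6')
print(proj(c,[446.2,-30.3,41]),proj(c,p-[0,0,66.8]))
t=im[200:280,260:360,::-1];cv2.imwrite('pics/s6a.png',cv2.resize(t,None,fx=7,fy=7,interpolation=cv2.INTER_CUBIC))
E
```

```text
time: 12.52
position: [444.2, -29.7, 126.9]
eef_rot: [[0.202, 0.979, -0.003], [0.979, -0.202, 0.0], [-0.0, -0.003, -1.0]]
ft_force: [0.5, 0.1, -0.3]
finger_gap: 15.8
12.525 q [-27.4  16.7  31.9 123.9 -12.9  42.8   1.4] p [444.2 -29.7 126.9] yaw 78.36 z [-3.2e-03  5.0e-04 -1.0e+00]
[322.80052398 205.01345881] [320.22945922 212.93088097]
[290.34050389 245.098978  ] [290.77607234 239.08343042]
```

View pics/w6.png

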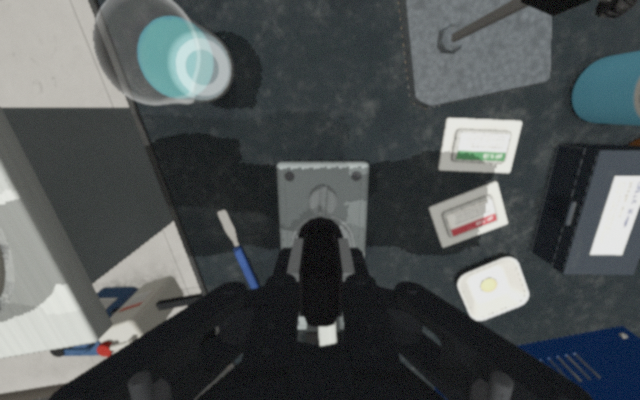

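View pics/s6a.png

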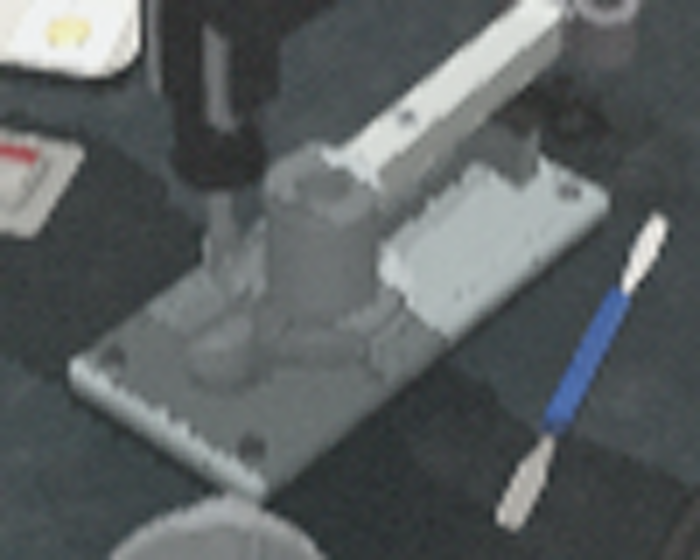

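```bash
python3 - <<'E'
from h import *
im=cv2.imread('pics/w6.png')[150:260,265:380]
im=cv2.resize(im,None,fx=6,fy=6,interpolation=cv2.INTER_CUBIC);cv2.imwrite('pics/w6a.png',np.clip(255*(np.clip(im,0,160)/160.)**.7,0,255).astype(np.uint8))
im=cv2.imread('pics/s6.png')[222:262,272:312]
im=cv2.resize(im,None,fx=14,fy=14,interpolation=cv2.INTER_CUBIC);cv2.imwrite('pics/s6b.png',np.clip((im.astype(float)-30)*2,0,255).astype(np.uint8))
E
```

```text
(no output)
```

View pics/w6a.png

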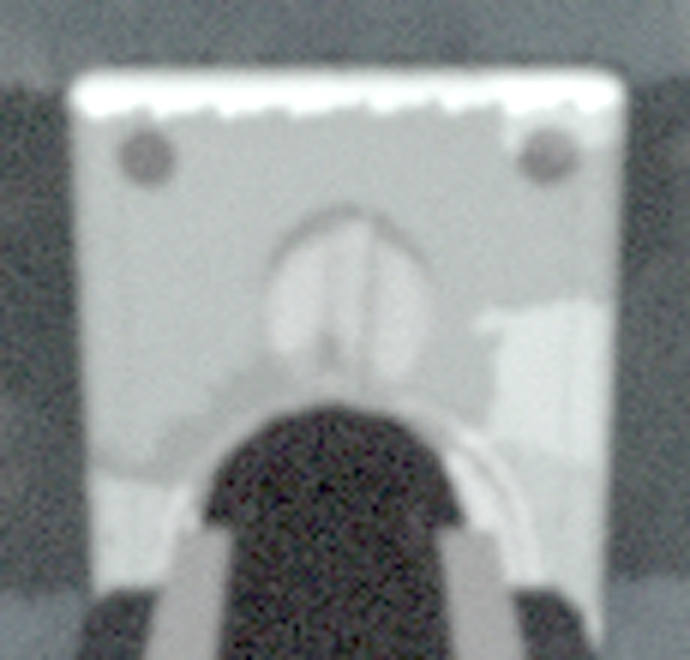

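View pics/s6b.png

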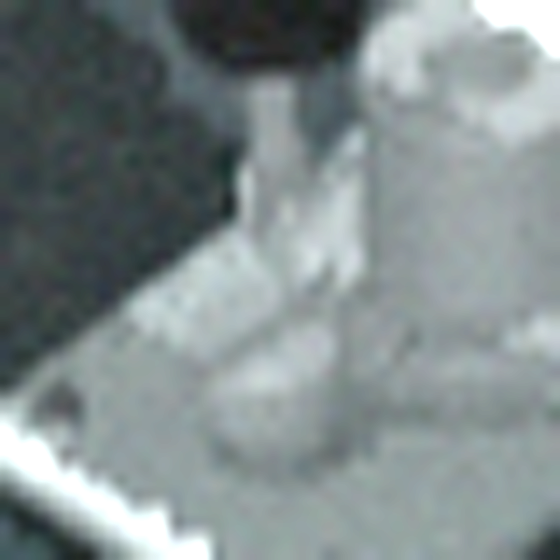

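The slot's mid-line is at u=323.3 and the driver's axis at 320.5, so I need about +2.3 mm in tool y. The slot runs along the blade. I'll correct and descend in stages.

```bash
python3 -m jog '[0,0.0075,0.03,0,0, 0,0,0.02,0,0, 0,0,0,0,0, 0,0,0,0,0]'; python3 st.py
```

```text
time: 13.12
position: [449.7, -30.6, 113.6]
eef_rot: [[0.201, 0.98, 0.003], [0.98, -0.201, 0.001], [0.001, 0.002, -1.0]]
ft_force: [0.4, -0.2, 0.3]
finger_gap: 15.4
13.125 q [-26.4  18.5  31.1 123.9 -14.6  40.9   3. ] p [449.7 -30.6 113.6] yaw 78.42 z [ 2.6e-03  9.0e-04 -1.0e+00]
```

```bash
python3 -m jog '[0,0,0,0,0, 0,0,0,0,0]'; python3 st.py
python3 - <<'E'
from h import *
c=camera_info('wrist');im=grab_frame('wrist')[140:260,265:380,::-1]
print(proj(c,[446.4,-30.3,41]))
im=cv2.resize(im,None,fx=5,fy=5,interpolation=cv2.INTER_CUBIC);cv2.imwrite('pics/w7a.png',np.clip(255*(np.clip(im,0,160)/160.)**.7,0,255).astype(np.uint8))
im=grab_frame('scene')[222:262,272:312,::-1]
im=cv2.resize(im,None,fx=14,fy=14,interpolation=cv2.INTER_CUBIC);cv2.imwrite('pics/s7b.png',np.clip((im.astype(float)-30)*2,0,255).astype(np.uint8))
E
python3 st.py
```

```text
time: 13.38
position: [449.7, -30.6, 113.5]
eef_rot: [[0.201, 0.98, 0.003], [0.98, -0.201, 0.001], [0.001, 0.002, -1.0]]
ft_force: [0.4, -0.1, -0.5]
finger_gap: 15.2
13.375 q [-26.4  18.5  31.1 123.9 -14.6  40.9   3. ] p [449.7 -30.6 113.5] yaw 78.43 z [ 0.0026  0.001  -1.    ]
[315.68321545 211.04096655]
13.475 q [-26.4  18.5  31.1 123.9 -14.6  40.9   3. ] p [449.6 -30.6 113.5] yaw 78.42 z [ 0.0026  0.001  -1.    ]
```

View pics/w7a.png

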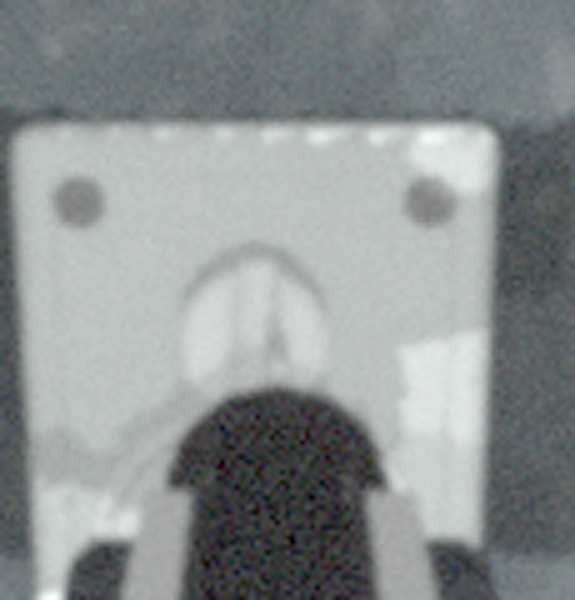

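View pics/s7b.png

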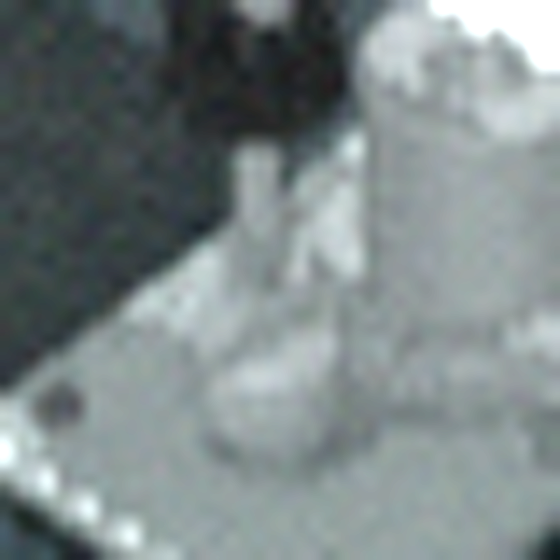

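The driver has overshot by 3.6 px, about 2.8 mm, with the lag settled. I'll move back.

```bash
python3 -m jog '[0,-0.0095,0,0,0, 0,0,0,0,0, 0,0,0,0,0, 0,0,0,0,0]'; python3 st.py
```

```text
time: 13.98
position: [446.8, -30.0, 113.4]
eef_rot: [[0.201, 0.98, 0.003], [0.98, -0.201, 0.001], [0.001, 0.002, -1.0]]
ft_force: [-0.5, -0.4, -0.2]
finger_gap: 15.6
13.975 q [-26.5  18.3  31.2 124.3 -14.5  40.7   2.8] p [446.8 -30.  113.4] yaw 78.43 z [ 2.5e-03  9.0e-04 -1.0e+00]
```

```bash
python3 -m jog '[0,0,0.01,0,0, 0,0,0.01,0,0, 0,0,0,0,0]'; python3 -m jog '[0,0,0.008,0,0, 0,0,0.005,0,0, 0,0,0,0,0, 0,0,0,0,0]'; python3 st.py
```

```text
time: 14.35
position: [446.5, -30.0, 107.1]
eef_rot: [[0.201, 0.98, 0.002], [0.98, -0.201, 0.001], [0.001, 0.001, -1.0]]
ft_force: [0.8, -0.2, -0.6]
finger_gap: 15.5
time: 14.85
position: [446.5, -29.9, 103.4]
eef_rot: [[0.201, 0.98, 0.002], [0.98, -0.201, 0.001], [0.001, 0.002, -1.0]]
ft_force: [-0.5, 0.5, -1.0]
finger_gap: 15.7
14.85 q [-25.9  19.4  30.6 124.6 -15.5  39.5   3.7] p [446.5 -29.9 103.4] yaw 78.43 z [ 0.0019  0.001  -1.    ]
```

```bash
python3 -m jog '[0,0,0.004,0,0, 0,0,0,0,0]'; python3 - <<'E'
from h import *
im=grab_frame('scene')[222:262,272:312,::-1]
im=cv2.resize(im,None,fx=14,fy=14,interpolation=cv2.INTER_CUBIC);cv2.imwrite('pics/s8b.png',np.clip((im.astype(float)-30)*2,0,255).astype(np.uint8))
E
```

```text
time: 15.1
position: [446.6, -29.9, 102.2]
eef_rot: [[0.201, 0.98, 0.002], [0.98, -0.201, 0.001], [0.001, 0.002, -1.0]]
ft_force: [-1.4, 1.1, -0.8]
finger_gap: 15.1
```

View pics/s8b.png

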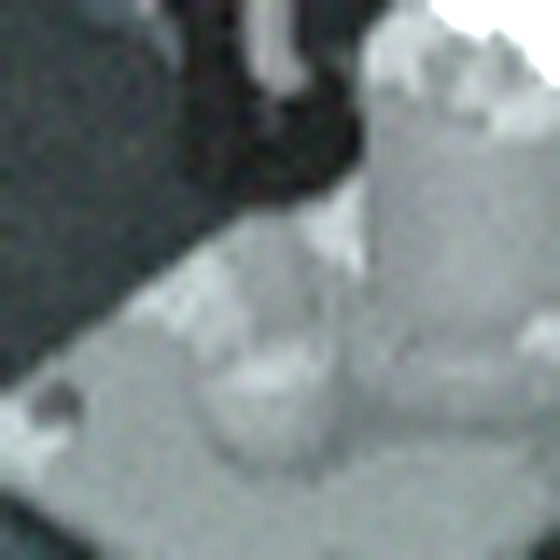

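The blade is in the slot. I'll turn anticlockwise.

```bash
python3 -m jog '[0,0,0,-0.7,0, 0,0,0,-0.7,0, 0,0,0,-0.7,0, 0,0,0,-0.7,0, 0,0,0,-0.7,0, 0,0,0,-0.7,0, 0,0,0,0,0]'; python3 st.py; python3 - <<'E'
from h import *
print(env.get_obs()['moment'])
im=grab_frame('scene')[222:262,272:312,::-1]
im=cv2.resize(im,None,fx=14,fy=14,interpolation=cv2.INTER_CUBIC);cv2.imwrite('pics/s9b.png',np.clip((im.astype(float)-30)*2,0,255).astype(np.uint8))
E
```

```text
time: 16.02
position: [445.8, -30.0, 102.1]
eef_rot: [[-0.374, 0.927, 0.001], [0.927, 0.374, 0.001], [0.001, 0.001, -1.0]]
ft_force: [-3.4, -0.7, 0.9]
finger_gap: 15.1
16.025 q [-19.3  18.5  22.8 124.5 -11.4  38.9  33.3] p [445.8 -30.  102.1] yaw 111.96 z [ 5.0e-04  1.2e-03 -1.0e+00]
[0.01434227 1.02004435 0.02551819]
```

View pics/s9b.png

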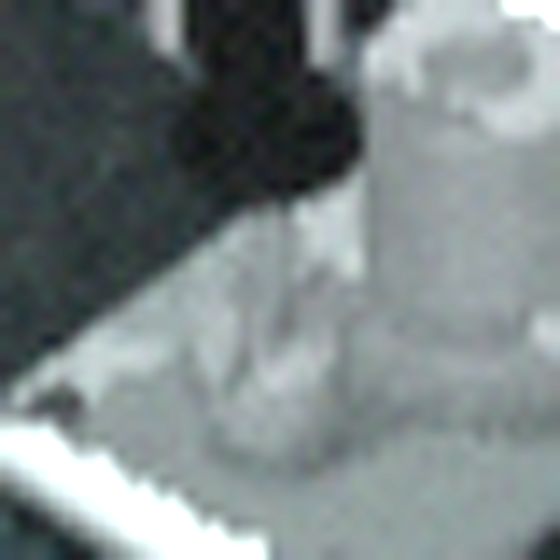

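The slot has visibly turned with the blade. I'll continue to about 101° in total.

```bash
python3 -m jog '[0,0,0,-0.7,0, 0,0,0,-0.7,0, 0,0,0,-0.7,0, 0,0,0,-0.7,0, 0,0,0,-0.7,0, 0,0,0,-0.7,0, 0,0,0,-0.7,0, 0,0,0,-0.7,0, 0,0,0,0,0]'; python3 st.py;  python3 - <<'E'
from h import *
print(env.get_obs()['moment'])
E
python3 -m jog '[0,0,0,-0.7,0, 0,0,0,-0.7,0, 0,0,0,-0.7,0, 0,0,0,-0.7,0, 0,0,0,0,0, 0,0,0,0,0]'; python3 st.py;python3 - <<'E'
from h import *
print(env.get_obs()['moment'])
c=camera_info('wrist');im=grab_frame('wrist');save(im,'w10')
im=grab_frame('scene')[205:275,255:335,::-1]
im=cv2.resize(im,None,fx=8,fy=8,interpolation=cv2.INTER_CUBIC);cv2.imwrite('pics/s10b.png',np.clip((im.astype(float)-30)*2,0,255).astype(np.uint8))
E
```

```text
time: 17.2
position: [445.9, -30.3, 102.1]
eef_rot: [[-0.918, 0.396, 0.001], [0.396, 0.918, 0.001], [-0.0, 0.001, -1.0]]
ft_force: [-4.0, -1.1, 1.3]
finger_gap: 15.6
17.2 q [-10.9  17.7  13.  124.2  -6.4  38.6  73.2] p [445.9 -30.3 102.1] yaw 156.67 z [ 7.e-04  9.e-04 -1.e+00]
[-0.20052156  1.25031767 -0.05186111]
time: 17.95
position: [446.1, -30.3, 102.1]
eef_rot: [[-1.0, 0.017, 0.001], [0.017, 1.0, 0.001], [-0.001, 0.001, -1.0]]
ft_force: [-5.0, -2.1, 1.6]
finger_gap: 15.6
17.95 q [ -6.8  17.6   8.3 124.1  -4.1  38.5  93.3] p [446.1 -30.3 102.1] yaw 179.02 z [ 1.1e-03  7.0e-04 -1.0e+00]
[-0.49629768  1.43063525 -0.05821385]
```

View pics/s10b.png

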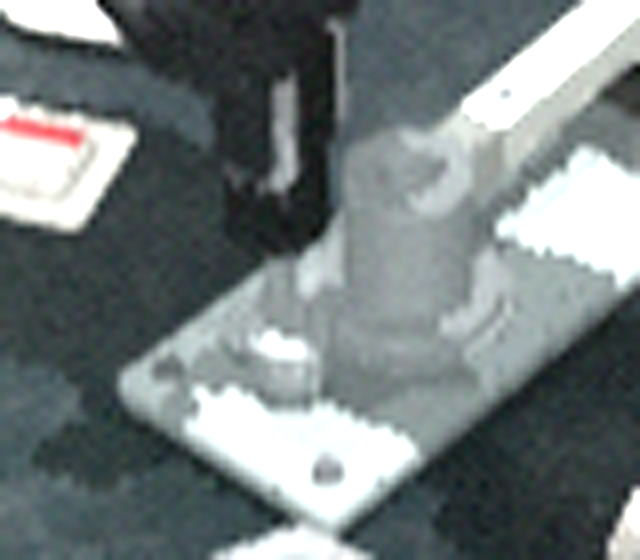

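View pics/w10.png

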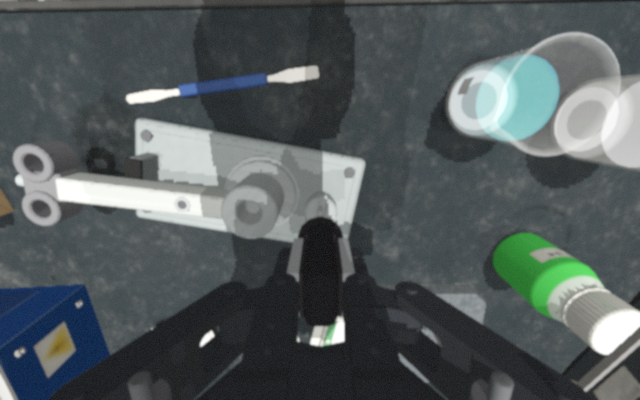

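The driver has turned 100.6°, and the tongue now points away from the hub. I'll lift out and check the screw.

```bash
python3 -m jog '[0,0,-0.03,0,0, 0,0,-0.1,0,0, 0,0,-0.15,0,0, 0,0,-0.1,0,0, 0,0,0,1,0, 0,0,0,1,0, 0,0,0,1,0, 0,0,0,1,0, 0,0,0,1,0]'; python3 -m jog '[0,0,0,1,0, 0,0,0,1,0, 0,0,0,1,0, 0,0,0,1,0, 0,0,0,1,0, 0,0,0,1,0, 0,0,0,1,0, 0,0,0,0,0]'; python3 st.py; python3 - <<'E'
from h import *
c=camera_info('top');im=grab_frame('top');save(im,'t11')
im=im[185:265,230:350,::-1];cv2.imwrite('pics/t11a.png',cv2.resize(im,None,fx=6,fy=6,interpolation=cv2.INTER_CUBIC))
c=camera_info('wrist');im=grab_frame('wrist');save(im,'w11')
E
```

```text
time: 19.18
position: [448.8, -29.5, 217.8]
eef_rot: [[-0.754, 0.657, 0.008], [0.657, 0.754, 0.002], [-0.005, 0.006, -1.0]]
ft_force: [0.3, 0.0, 0.1]
finger_gap: 15.8
time: 20.18
position: [448.3, -29.6, 217.6]
eef_rot: [[0.117, 0.993, 0.007], [0.993, -0.117, 0.001], [0.002, 0.006, -1.0]]
ft_force: [0.1, -0.5, 0.1]
finger_gap: 15.3
20.175 q [-15.4   6.9  17.  118.7  -2.6  54.3  -3.7] p [448.3 -29.6 217.6] yaw 83.27 z [ 0.0066  0.0015 -1.    ]
```

View pics/w11.png

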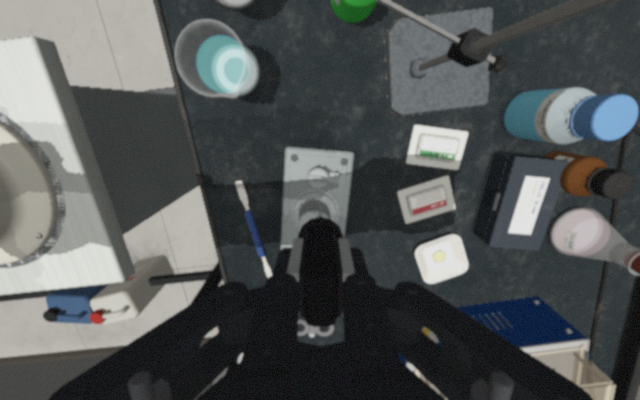

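View pics/t11a.png

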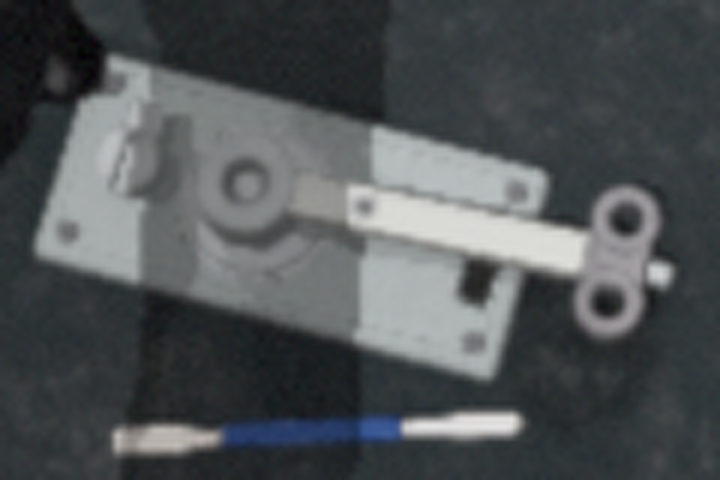

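```bash
python3 - <<'E'
from h import *
im=cv2.imread('pics/w11.png')[145:225,280:365]
cv2.imwrite('pics/w11a.png',cv2.resize(im,None,fx=8,fy=8,interpolation=cv2.INTER_CUBIC))
E
```

```text
(no output)
```

View pics/w11a.png

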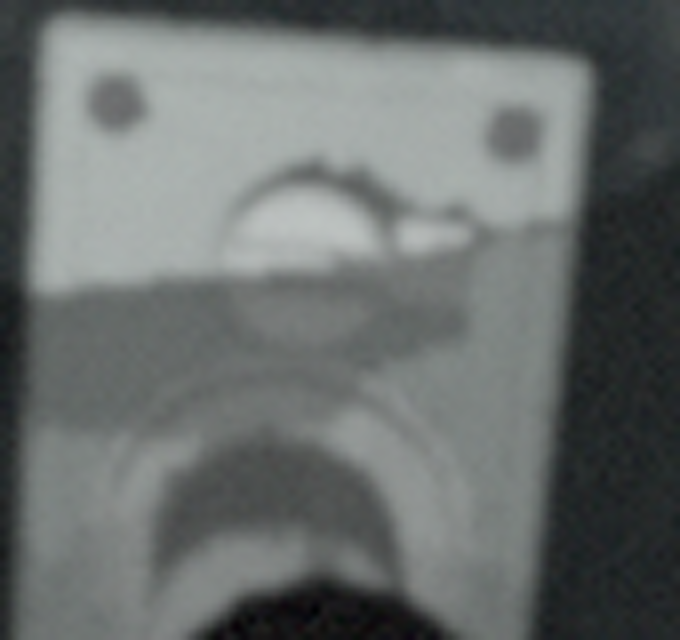

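The tongue now points along base +x, about 88°, clear of the flange. Next I return the driver: turn to the pick-up yaw, then go over the block.

```bash
python3 -m jog '[0,0,0,1,0, 0,0,0,1,0, 0,0,0,1,0, 0,0,0,1,0, 0,0,0,1,0, 0,0,0,1,0, 0,0,0,1,0, 0,0,0,1,0, 0,0,0,0.13,0, 0,0,0,0,0]'; python3 -m jog '[-0.059,0.172,0,0,0, -0.059,0.172,0,0,0, -0.059,0.172,0,0,0, -0.059,0.172,0,0,0, -0.059,0.172,0,0,0, -0.059,0.172,0,0,0, 0,0,0,0,0, 0,0,0,0,0]';python3 st.py
```

```text
time: 21.52
position: [446.8, -30.0, 216.5]
eef_rot: [[0.949, 0.315, 0.003], [0.315, -0.949, 0.001], [0.003, -0.0, -1.0]]
ft_force: [-0.1, -0.6, -0.1]
finger_gap: 14.7
time: 22.52
position: [442.1, -357.0, 215.5]
eef_rot: [[0.95, 0.313, 0.002], [0.313, -0.95, 0.002], [0.002, -0.001, -1.0]]
ft_force: [0.1, 0.5, -0.7]
finger_gap: 15.6
22.525 q [ 10.   21.8  33.2 103.4 -13.9  58.8 -23.2] p [ 442.1 -357.   215.5] yaw 18.24 z [ 0.0018  0.0019 -1.    ]
```

```bash
python3 -m jog '[0.006,0.005,0.1,0,0, 0,0,0.1,0,0, 0,0,0.05,0,0, 0,0,0,0,0, 0,0,0,0,0]';python3 st.py; python3 - <<'E'
from h import *
o=env.get_obs();p=np.array(o['position'])
c=camera_info('scene');im=grab_frame('scene');save(im,'s12')
print(proj(c,[441.,-358,60]),proj(c,p-[0,0,66.8]))
im=im[120:210,310:400,::-1];cv2.imwrite('pics/s12a.png',cv2.resize(im,None,fx=6.5,fy=6.5,interpolation=cv2.INTER_CUBIC))
im=grab_frame('wrist');save(im,'w12');im=im[150:330,220:420,::-1];cv2.imwrite('pics/w12a.png',cv2.resize(im,None,fx=4,fy=4,interpolation=cv2.INTER_CUBIC))
E
```

```text
time: 23.15
position: [445.4, -358.3, 142.1]
eef_rot: [[0.95, 0.313, 0.004], [0.313, -0.95, 0.0], [0.004, 0.001, -1.0]]
ft_force: [0.2, -0.4, 0.8]
finger_gap: 15.3
23.15 q [ 12.2  27.4  30.9 106.5 -18.   50.8 -20.1] p [ 445.4 -358.3  142.1] yaw 18.23 z [ 3.9e-03  1.0e-04 -1.0e+00]
[355.0734468  168.60820667] [354.03182312 163.35243732]
```

View pics/s12a.png

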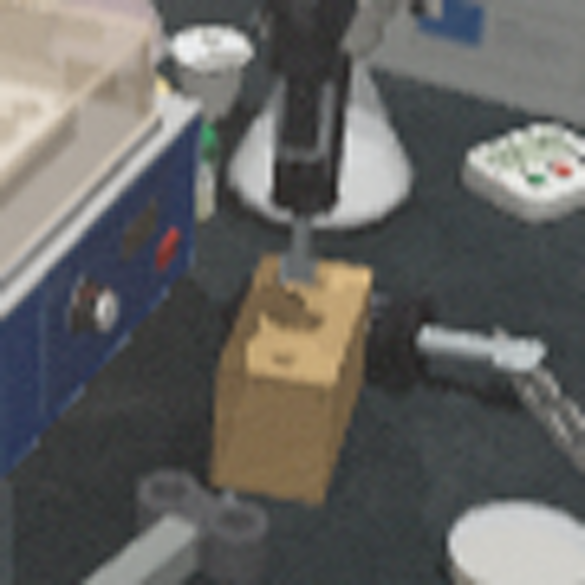

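View pics/w12a.png

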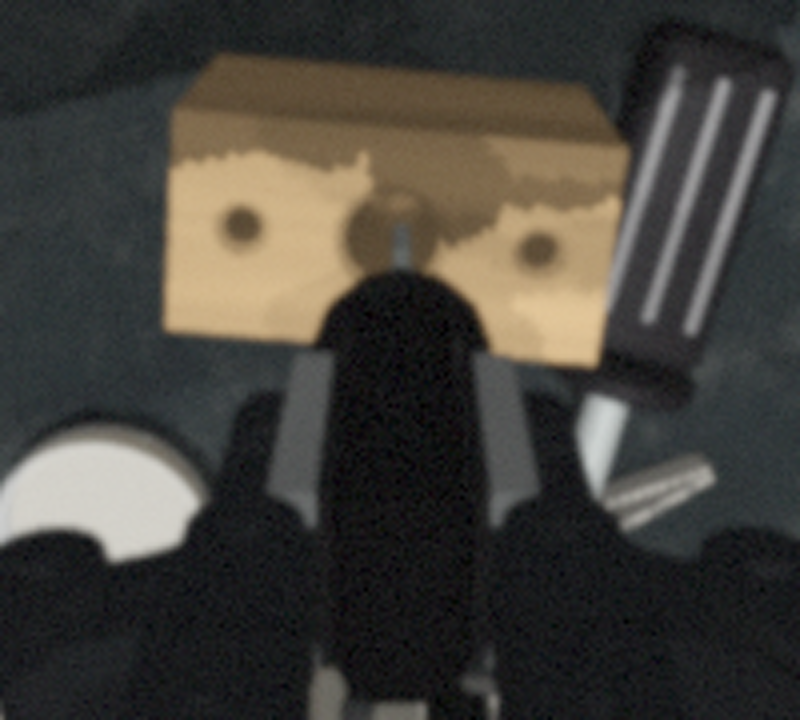

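View pics/s12.png

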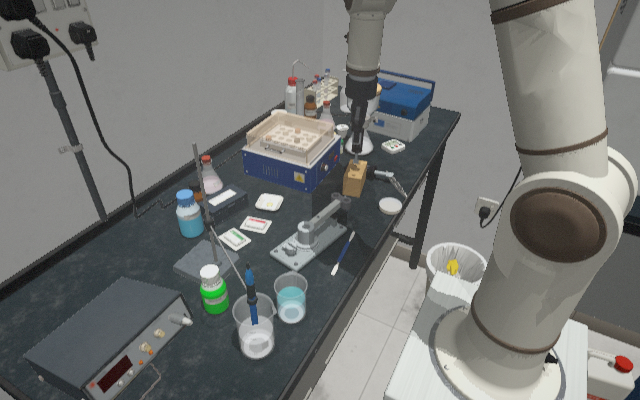

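View pics/t11.png

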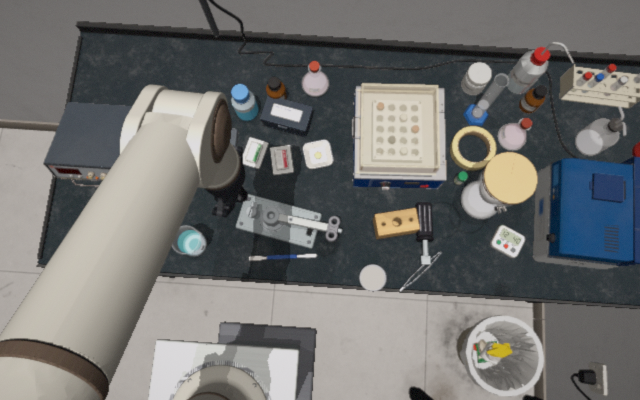

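View pics/s6.png

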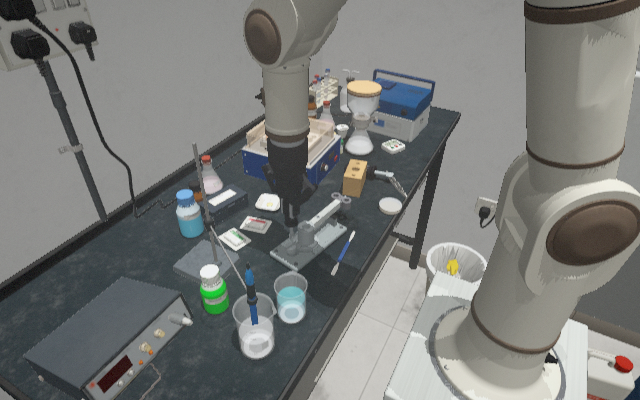

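View pics/w2.png

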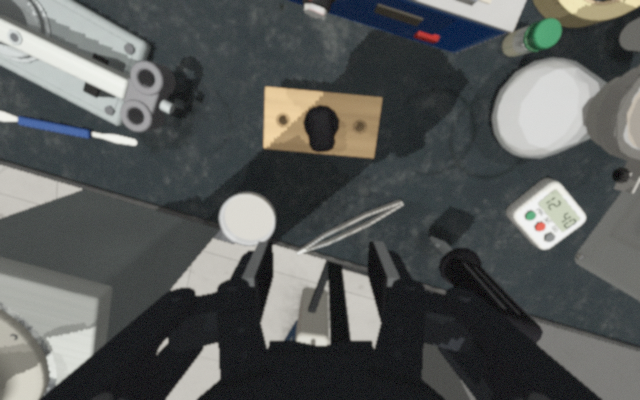

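```bash
python3 - <<'E'
from h import *
a=cv2.imread('pics/w1.png')[150:300,370:500]
b=cv2.imread('pics/w5.png')[170:340,500:640]
cv2.imwrite('pics/cmp.png',np.hstack([cv2.resize(a,(400,460)),cv2.resize(b,(390,460))]))
E
```

```text
(no output)
```

View pics/cmp.png

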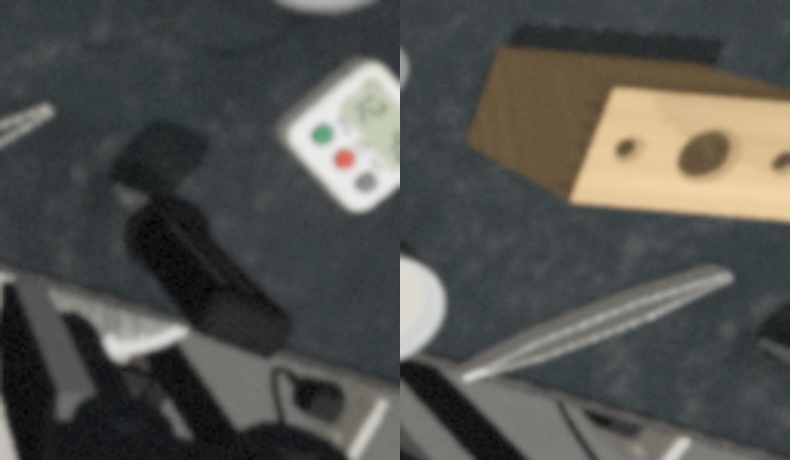

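```bash
python3 - <<'E'
from h import *
c=camera_info('wrist');c['T']=np.load('w5.npy')
t=camera_info('top')
print('top old', onz(t,467,268,0).round(), 'now', onz(t,428,262,5).round(),onz(t,425,205,15).round())
print(onz(c,636,290,0).round(), proj(c,onz(t,428,262,5)),proj(c,onz(t,425,205,15)), proj(c,onz(t,467,268,0)))
E
```

```text
top old [ 355. -531.    0.] now [ 362. -440.    5.] [ 492. -428.   15.]
[ 368. -517.    0.] [589.36718418 280.38505127] [651.6704486  191.77960204] [638.58546597 299.83524888]
```

At t≈4.5 s the tall second driver was still standing. By 12.5 s it was lying beside the block, clear of the working area. The gripper was never near it, and with a tool that only points down I can't stand it up again, so I'll go on and report it. Next I check the blade against the hole.

```bash
python3 st.py; python3 - <<'E'
from h import *
o=env.get_obs();p=np.array(o['position']);R=np.array(o['eef_rot'])
c=camera_info('wrist')
tip=onz(c,220+402/4,150+224/4,p[2]-66.8)
a=onz(c,220+241/4,150+226/4,60);b=onz(c,220+539/4,150+250/4,60);h=(a+b)/2
h2=onz(c,220+390/4,150+237/4,60)
for n,q in [('blade front',tip),('hole mid',h),('hole seen',h2)]: print(n,q.round(1),(R.T@(q-p)).round(1))
c=camera_info('scene')
print('scene tip',onz(c,310+298/6.5,120+278/6.5,p[2]-66.8),'hole',onz(c,310+288/6.5,120+308/6.5,60))
E
```

```text
23.25 q [ 12.2  27.4  30.9 106.5 -18.   50.7 -20.1] p [ 445.4 -358.6  142.3] yaw 18.21 z [ 4.4e-03 -2.0e-04 -1.0e+00]
blade front [ 450.7 -356.2   75.5] [ 5.4 -0.7 66.8]
hole mid [ 442.  -356.6   60. ] [-3.  -3.1 82.2]
hole seen [ 442.2 -356.5   60. ] [-2.8 -3.2 82.2]
scene tip [ 442.28698427 -363.27329035   75.45913532] hole [ 445.41152707 -362.62990543   60.        ]
```

```bash
python3 -m jog '[-0.003,-0.006,0,0,0, 0,0,0.05,0,0, 0,0,0.04,0,0, 0,0,0,0,0]'; python3 -m jog '[0,0,0.04,0,0, 0,0,0.03,0,0, 0,0,0,0,0, 0,0,0,0,0]'; python3 st.py
```

```text
time: 23.75
position: [442.2, -355.8, 112.2]
eef_rot: [[0.95, 0.312, -0.0], [0.312, -0.95, 0.003], [0.0, -0.003, -1.0]]
ft_force: [-0.1, -0.5, -0.9]
finger_gap: 15.5
time: 24.25
position: [443.4, -356.8, 93.0]
eef_rot: [[0.95, 0.312, 0.002], [0.312, -0.95, 0.001], [0.003, 0.0, -1.0]]
ft_force: [-0.7, -1.0, -0.8]
finger_gap: 15.2
24.25 q [ 13.8  31.2  28.9 108.3 -20.7  45.5 -17.9] p [ 443.4 -356.8   93. ] yaw 18.18 z [ 2.5e-03  8.0e-04 -1.0e+00]
```

```bash
python3 -m jog '[0,0,0.012,0,0, 0,0,0.004,0,0, 0,0,0,0,0]'; python3 -m jog '[0,0,0.004,0,0, 0,0,0,0,0]'; python3 st.py
```

```text
time: 24.62
position: [443.4, -356.6, 88.2]
eef_rot: [[0.95, 0.312, 0.002], [0.312, -0.95, 0.001], [0.003, -0.0, -1.0]]
ft_force: [-0.4, 0.8, -0.9]
finger_gap: 15.2
time: 24.88
position: [443.4, -356.7, 87.0]
eef_rot: [[0.95, 0.312, 0.003], [0.312, -0.95, 0.001], [0.003, -0.0, -1.0]]
ft_force: [-0.7, 0.7, -0.5]
finger_gap: 15.2
24.875 q [ 14.1  31.8  28.6 108.5 -21.1  44.9 -17.7] p [ 443.4 -356.7   87. ] yaw 18.19 z [ 2.5e-03  9.0e-04 -1.0e+00]
```

```bash
python3 -m jog '[0,0,0.003,0,0, 0,0,0,0,0]'; python3 -m jog '[0,0,0.003,0,0, 0,0,0,0,0]'; python3 st.py
```

```text
time: 25.12
position: [443.5, -356.7, 86.8]
eef_rot: [[0.95, 0.312, 0.003], [0.312, -0.95, 0.001], [0.003, -0.0, -1.0]]
ft_force: [-0.9, 1.6, 5.7]
finger_gap: 15.3
time: 25.38
position: [443.5, -356.7, 86.8]
eef_rot: [[0.95, 0.312, 0.003], [0.312, -0.95, 0.002], [0.004, -0.001, -1.0]]
ft_force: [-3.5, 3.6, 13.6]
finger_gap: 15.4
25.375 q [ 14.1  31.8  28.5 108.5 -21.2  44.9 -17.6] p [ 443.5 -356.7   86.8] yaw 18.18 z [ 0.0033  0.0016 -1.    ]
```

Contact came at TCP z=86.8, the same height as at pick-up, so the collar is seated. I'll open gently and retreat upward.

```bash
python3 -m jog '[0,0,0,0,0.4, 0,0,0,0,0.5, 0,0,0,0,0.5, 0,0,0,0,0.5, 0,0,-0.05,0,0.5, 0,0,-0.15,0,0.5, 0,0,-0.15,0,0.5, 0,0,-0.1,0,0.5, 0,0,0,0,0.5]'; python3 st.py;python3 - <<'E'
from h import *
im=grab_frame('scene');im=im[120:210,310:400,::-1];cv2.imwrite('pics/s13a.png',cv2.resize(im,None,fx=6.5,fy=6.5,interpolation=cv2.INTER_CUBIC))
E
```

```text
time: 26.5
position: [444.6, -358.3, 224.0]
eef_rot: [[0.95, 0.312, 0.008], [0.312, -0.95, -0.002], [0.007, 0.005, -1.0]]
ft_force: [0.2, 0.0, -0.7]
finger_gap: 42.6
26.5 q [  9.5  21.3  33.8 102.9 -13.8  59.4 -23.4] p [ 444.6 -358.3  224. ] yaw 18.17 z [ 0.0082 -0.0023 -1.    ]
```

View pics/s13a.png

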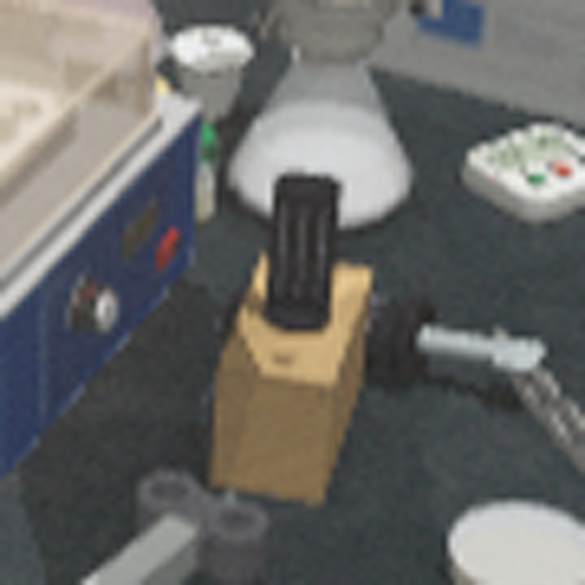

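The driver stands in its middle hole. On to the bar: I'll go beside the balance point, turn to the bar's direction and look.

```bash
python3 -m jog '[0.037,-0.199,0,0,0.5, 0.037,-0.199,0,0,0.5, 0.037,-0.199,0,0,0.5, 0,0,0,-1,0.5, 0,0,0,-1,0.5, 0,0,0,-1,0.5, 0,0,0,-1,0.5, 0,0,0,-1,0.5, 0,0,0,-1,0.5]'; python3 -m jog '[0,0,0,-1,0.5, 0,0,0,-0.7,0.5, 0,0,0,0,0.5, 0,0,0,0,0.5]';  python3 st.py;python3 - <<'E'
from h import *
c=camera_info('wrist');np.save('w14.npy',c['T']);im=grab_frame('wrist');save(im,'w14')
u,v=proj(c,[430,-123,62]).astype(int);print(u,v)
im=im[40:240,230:410,::-1];cv2.imwrite('pics/w14a.png',cv2.resize(im,None,fx=3,fy=3,interpolation=cv2.INTER_CUBIC))
E
```

```text
time: 27.68
position: [417.8, -175.9, 219.3]
eef_rot: [[0.4, 0.917, 0.0], [0.917, -0.4, 0.001], [0.001, -0.0, -1.0]]
ft_force: [-0.0, -0.1, 0.2]
finger_gap: 43.0
time: 28.18
position: [418.3, -176.1, 219.8]
eef_rot: [[0.179, 0.984, 0.001], [0.984, -0.179, 0.001], [0.001, 0.001, -1.0]]
ft_force: [-0.4, -0.4, 0.4]
finger_gap: 42.9
28.175 q [ -3.8   7.7  25.4 118.   -4.1  55.1  13.4] p [ 418.3 -176.1  219.8] yaw 79.67 z [ 0.0013  0.0012 -1.    ]
321 131
```

View pics/w14a.png

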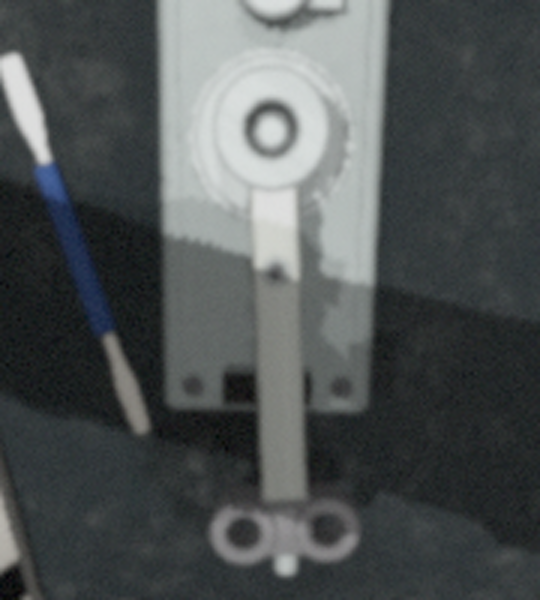

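```bash
python3 - <<'E'
from h import *
c=camera_info('wrist');c['T']=np.load('w14.npy')
o=env.get_obs();p=np.array(o['position']);R=np.array(o['eef_rot'])
Q=lambda x,y,z:onz(c,230+x/3,40+y/3,z)
h=Q(271.5,127,64);b=Q(275.5,271,62);e=Q(285,500,62);m=Q((249+298)/2,192,62)
for n,q in [('hub',h),('bp',b),('bar end',e),('post',Q(270,131,52))]: print(n,q.round(1),(R.T@(q-p)).round(1))
for s,t in((h,b),(m,e),(h,e)): print(np.linalg.norm((s-t)[:2]),np.degrees(np.arctan2(*(s-t)[1::-1])))
E
```

```text
hub [437.1 -77.1  64. ] [100.6   0.4 156.1]
bp [ 430.3 -121.9   62. ] [ 55.3   1.7 158. ]
bar end [ 419.  -203.3   62. ] [-26.8   5.2 157.9]
post [436.5 -77.4  52. ] [ 1.002e+02 -1.000e-01  1.681e+02]
45.26205050418237 81.34041934784562
107.64765193485081 81.90997124997477
127.46073085805546 81.85217453888448
```

```bash
python3 -m jog '[0.092,0.003,0,0,0.5, 0.092,0.003,0,0,0.5, 0,0,0.15,-0.26,0.5, 0,0,0.15,0,0.5, 0,0,0.12,0,0.5, 0,0,0,0,0.5, 0,0,0,0,0.5]';  python3 st.py;python3 - <<'E'
from h import *
o=env.get_obs();p=np.array(o['position']);R=np.array(o['eef_rot'])
print((R.T@(np.array([430.3,-121.9,52])-p)).round(2))
im=grab_frame('wrist');save(im,'w15')
E
```

```text
time: 29.1
position: [431.3, -122.5, 95.3]
eef_rot: [[0.142, 0.99, 0.003], [0.99, -0.142, 0.001], [0.001, 0.003, -1.0]]
ft_force: [0.9, -0.7, 0.3]
finger_gap: 42.6
29.1 q [ -5.2  19.1  20.5 124.6 -10.9  37.8  14.6] p [ 431.3 -122.5   95.3] yaw 81.83 z [ 3.4e-03  6.0e-04 -1.0e+00]
[ 0.36 -1.24 43.32]
```

View pics/w15.png

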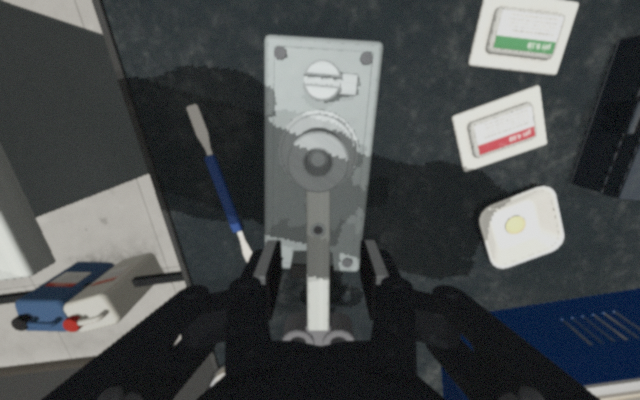

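The bar runs straight up the image at u≈318 with the marker at (318,230), and the tongue is clear. I'll correct by −1.2 mm and go down.

```bash
python3 -m jog '[0.001,-0.004,0.1,0,0.5, 0,0,0.07,0,0.5, 0,0,0.036,0,0.5, 0,0,0,0,0.5, 0,0,0,0,0.5]';  python3 st.py;python3 - <<'E'
from h import *
o=env.get_obs();p=np.array(o['position']);R=np.array(o['eef_rot']);print(o['ft_force'])
print((R.T@(np.array([430.3,-121.9,52])-p)).round(2))
im=grab_frame('wrist');save(im,'w16')
E
```

```text
time: 29.78
position: [430.5, -121.9, 33.5]
eef_rot: [[0.142, 0.99, 0.004], [0.99, -0.142, 0.001], [0.001, 0.004, -1.0]]
ft_force: [0.3, 0.1, -0.4]
finger_gap: 42.9
29.775 q [ -2.2  26.2  17.1 126.  -15.5  29.4  18.7] p [ 430.5 -121.9   33.5] yaw 81.86 z [ 4.2e-03  7.0e-04 -1.0e+00]
[ 0.32316125  0.07912542 -0.35153705]
[ -0.04  -0.14 -18.46]
```

View pics/w16.png

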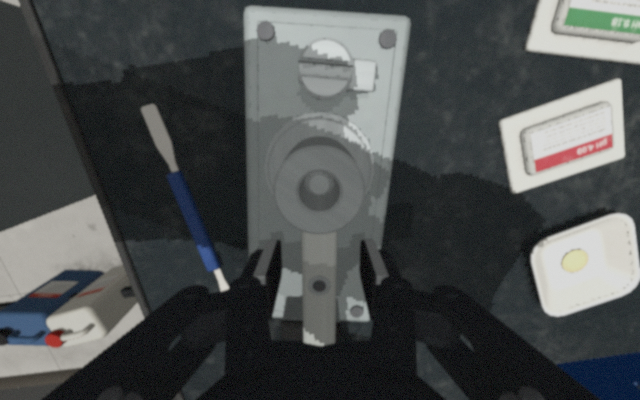

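```bash
python3 -m jog '[0,0,0,0,0.2, 0,0,0,0,0.1, 0,0,0,0,0, 0,0,0,0,0, 0,0,0,0,0, 0,0,0,0,0]' 90; python3 st.py
```

```text
time: 30.58
position: [430.0, -121.6, 33.3]
eef_rot: [[0.141, 0.99, 0.003], [0.99, -0.141, 0.001], [0.002, 0.003, -1.0]]
ft_force: [-1.0, 0.3, 7.8]
finger_gap: 14.9
30.575 q [ -2.2  26.2  17.1 126.1 -15.6  29.5  18.7] p [ 430.  -121.6   33.3] yaw 81.87 z [ 0.0033  0.0012 -1.    ]
```

```bash
python3 -m jog '[0,0,-0.02,0,0, 0,0,-0.02,0,0, 0,0,0,0,0]'; python3 st.py; python3 - <<'E'
from h import *
o=env.get_obs();print(o['ft_force'],o['moment'])
im=grab_frame('scene');im=im[190:280,260:370,::-1];cv2.imwrite('pics/s17.png',cv2.resize(im,None,fx=6,fy=6,interpolation=cv2.INTER_CUBIC))
E
```

```text
time: 30.95
position: [429.8, -121.6, 45.0]
eef_rot: [[0.141, 0.99, 0.003], [0.99, -0.141, 0.001], [0.001, 0.003, -1.0]]
ft_force: [0.7, 0.2, -4.3]
finger_gap: 14.8
30.95 q [ -2.9  24.8  17.9 125.9 -14.7  31.   18. ] p [ 429.8 -121.6   45. ] yaw 81.87 z [ 3.1e-03  8.0e-04 -1.0e+00]
[ 0.70784027  0.22301728 -4.32360126] [ 0.04484525  0.00330764 -0.01792678]
```

View pics/s17.png

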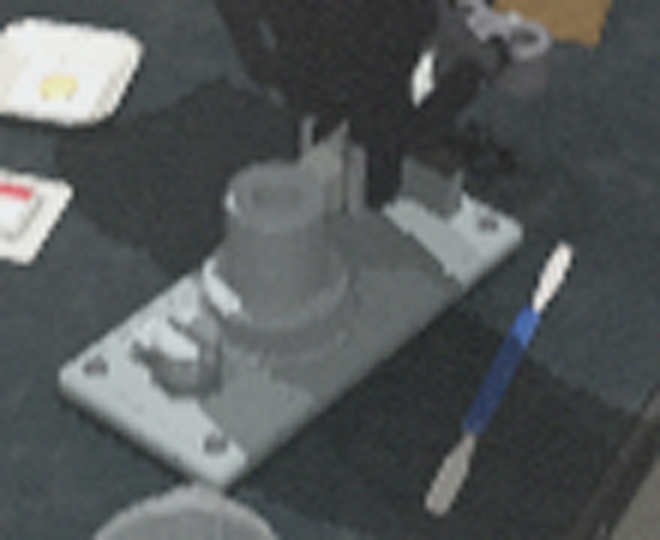

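The arm is free and balanced: 4.3 N of weight and a small moment. I'll lift it the rest of the way.

```bash
python3 -m jog '[0,0,-0.035,0,0, 0,0,-0.035,0,0, 0,0,-0.035,0,0, 0,0,-0.035,0,0, 0,0,-0.035,0,0, 0,0,0,0,0, 0,0,0,0,0, 0,0,0,0,0]'; python3 st.py; python3 - <<'E'
from h import *
o=env.get_obs();print(o['ft_force'],o['moment'])
im=grab_frame('scene');save(im,'s18');im=im[175:275,260:370,::-1];cv2.imwrite('pics/s18a.png',cv2.resize(im,None,fx=6,fy=6,interpolation=cv2.INTER_CUBIC))
c=camera_info('wrist');np.save('w18.npy',c['T']);save(grab_frame('wrist'),'w18');save(grab_frame('top'),'t18')
E
```

```text
time: 32.0
position: [429.1, -121.6, 96.7]
eef_rot: [[0.141, 0.99, 0.001], [0.99, -0.141, 0.001], [0.001, 0.001, -1.0]]
ft_force: [-0.2, -0.0, -3.0]
finger_gap: 14.2
32.0 q [ -5.6  18.8  20.8 124.8 -10.9  38.   14.6] p [ 429.1 -121.6   96.7] yaw 81.87 z [ 0.0015  0.001  -1.    ]
[-0.17773791 -0.04099682 -2.97683081] [ 0.04770966 -0.01106103 -0.02470668]
```

View pics/s18a.png

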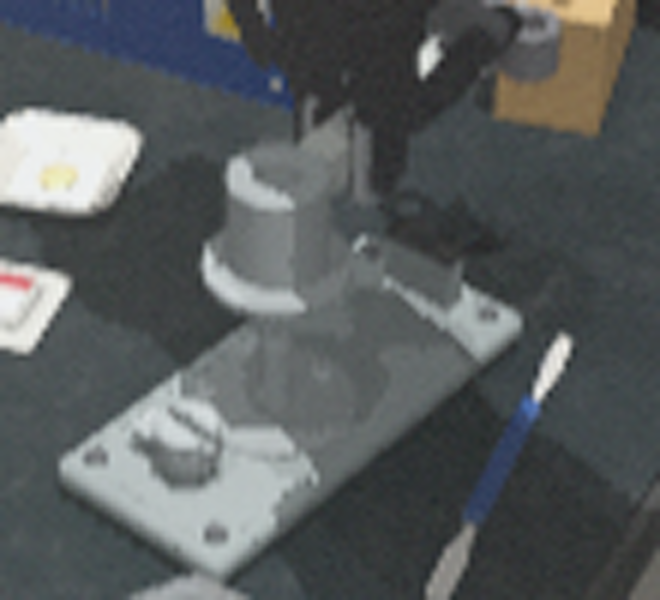

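View pics/w18.png

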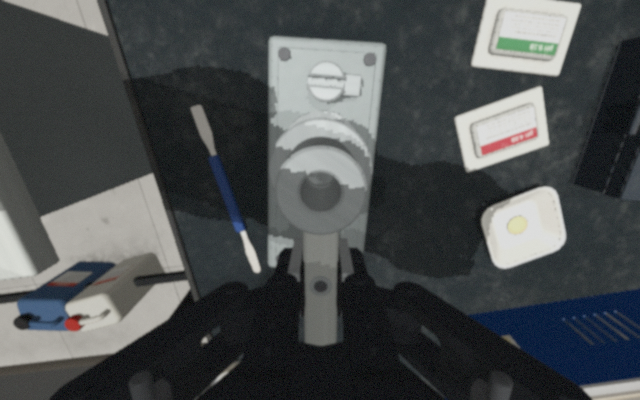

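View pics/t18.png

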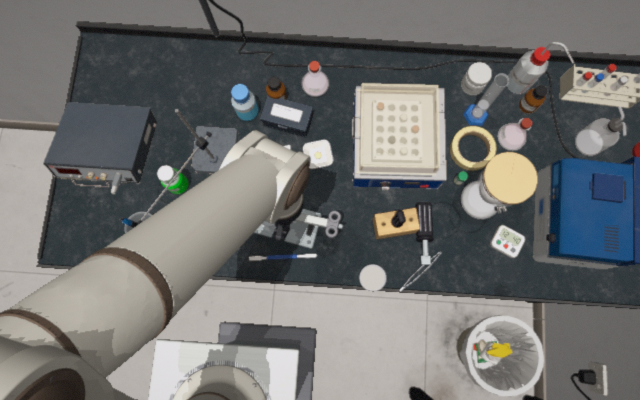

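```bash
python3 - <<'E'
from h import *
o=[]
for n in ('w16','w18'):
    im=cv2.imread(f'pics/{n}.png')[125:305,255:385]
    im=cv2.resize(im,None,fx=3,fy=3,interpolation=cv2.INTER_CUBIC);o.append(np.clip(255*(np.clip(im,0,170)/170.)**.7,0,255).astype(np.uint8))
cv2.imwrite('pics/cmp2.png',np.hstack(o))
E
```

```text
(no output)
```

View pics/cmp2.png

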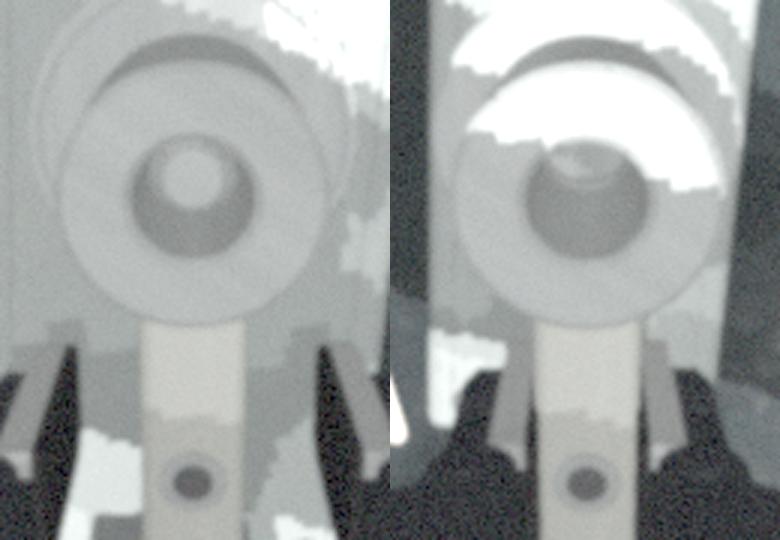

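```bash
python3 st.py; python3 - <<'E'
from h import *
c=camera_info('wrist')
h=onz(c,255+197/3,125+198/3,127.4);print('hub now',h.round(1))
print('post px if at (436.6,-77.7):',(proj(c,[436.6,-77.7,52])-[255,125])*3)
print('hub proj bottom rim centre at z82', (proj(c,[h[0],h[1],82])-[255,125])*3)
t=cv2.imread('pics/t18.png')[185:265,230:430];cv2.imwrite('pics/t18a.png',cv2.resize(t,None,fx=4,fy=4,interpolation=cv2.INTER_CUBIC))
E
```

```text
32.15 q [ -5.6  18.8  20.8 124.8 -10.9  38.   14.6] p [ 429.2 -121.7   96.8] yaw 81.86 z [ 0.0017  0.001  -1.    ]
hub now [436.2 -76.2 127.4]
post px if at (436.6,-77.7): [199.04730506 107.83319667]
hub proj bottom rim centre at z82 [196.38605437 129.25110839]
```

View pics/t18a.png

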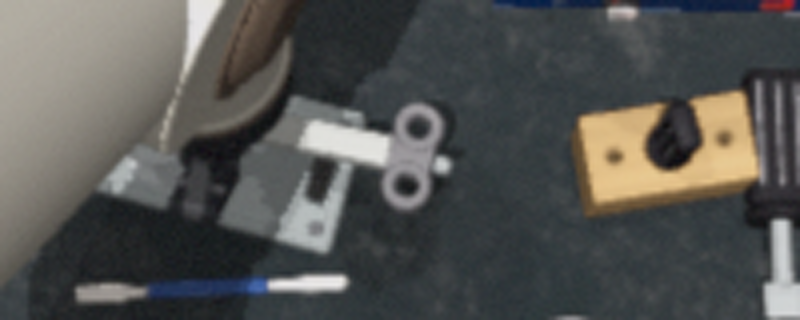

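Hub axis is about (436.2, −76.6) against the post at (436.5, −77.4). The underside is about 81.5 mm up, so 29.5 mm clear of the tip. The arm is level and still, so I'll hand in.

```bash
python3 - <<'E'
from h import *
print(job_done())
E
```

```text
the job is handed in; nothing more can be done
None
```

The swing arm is off its post and held level above it, and the job is handed in. One thing on the bench did move: the larger second driver fell over.

- **Screw:** I turned the driver 100.6° anticlockwise in the slot. Afterwards the tongue was about 88° from its starting direction and clear of the flange.
- **Driver:** it is standing back in the block's middle hole. The collar touched down at the same height as at pick-up, within 0.1 mm.
- **Swing arm:** I gripped it at the balance-point mark and lifted it straight up 63.5 mm. My last checks showed:
  - The underside is about 29.5 mm above the post's tip.
  - The hub axis is within about 1.5 mm of the post.
  - The bar is level: in the wrist view its hub and mark sit the same as when it was parked.
  - The wrist carries 3 to 4 N with almost no moment.
- **Time:** handed in at about 32 s of the 67 s allowed.

**What went wrong:**
- **Second driver fell over:** it was still standing near the right front at about 4.5 s. By 12.5 s it lay next to the tool block. The gripper was not near it, but the arm swung widely in that interval when the wrist joint reached its limit, so I can't rule out having caused it. I could not stand it up again with a tool that only points down.
- **Tilt from the joint limit:** reaching that limit also tilted the tool by 2.9°. I removed this by raising the arm to about 0.7 m and coming back down, before the driver touched the screw.

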